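# Find the heavy side of a cutting wheel and hold it down

## Robot

A 7-joint arm with a two-finger parallel gripper is mounted at the origin on the work surface. World frame = base frame: x ahead of the robot, y to its left, z up, the work surface at z = 0. Lengths are in m, angles in rad, forces in N, time in s.
With the tool pointing down it reaches from about 0.425 to 0.875 m from the base axis. Payload 9.9 kg.
Tool frame: the origin (TCP) lies between the finger pads, 19 mm behind the fingertips; this is the grasp point; z points along the fingers, y is the line along which they close (so a half turn about z gives the same grasp; the last joint's range is limited). The gripper opens to 85 mm and grips with 20 to 120 N. Pads are 22 mm wide; open, the fingers measure 114 mm over their backs; the gripper's body (76 mm by 85 mm) begins 54 mm behind the grasp point. The pads swing forward as they close: fully open they stand 13 mm farther back than shut.
Start: joints at [1.149, 0.576, 0.025, 1.437, -0.015, 1.129, -0.057], TCP at [0.224, -0.637, 0.25] pointing down, gripper open.
Joint ranges: [-2.76, 2.76], [-0.34, 2.15], [-1.52, 1.57], [0.19, 2.46], [-1.09, 4.23], [0.17, 1.99], [-2.82, 2.82]. Speed limits (rad/s): [2.22, 2.22, 3.01, 3.01, 3.14, 3.14, 3.14].

## Interface

Orientations are given as a rotation vector (axis times angle).
In Python, from workcell import * gives the robot as it stands.
- The arm moves only by the tool send_rows, never from a script. Its argument "moves" is a list of rows, each an object with "slide": the shift along the world's x, y, z in m, a list of three; "yaw": the turn about the world's z in rad; "hand": the closure, from -1 (fully open) to 1 (shut). In form: [{"slide": [tx, ty, tz], "yaw": yaw, "hand": hand}, ...]. A call has 1 to 20 rows; each row is the pose to reach, as a shift and turn from the pose commanded when the call began; what a row does not reach only later rows make up. A row lasts 1/10 s, in which the tool goes at most 50 mm and 8.59 degrees, less where a joint would pass 70% of its speed; a pose out of reach is approached as far as the arm can. A call with a gripper value outside its range is refused whole. The fingers move at their own pace and stop on an object; "grip_force" is the grip in N (left out, the last holds). Time passes only in rows, so rows that repeat a pose let the fingers close. It gives the time, the measured TCP pose, the force, the opening and the grip force at its end, in the units of the state.
- sense(): the state, without advancing time (a new reading comes with each control period).
- grab_frame(name): name is "side" or "top" or "wrist"; returns a dict with "color" (420x560x3 uint8, red, green, blue), "z_map" (420x560 float32, m along the optical axis (not along the pixel's ray), 0 where there is no reading), "camera_matrix" (3x3 intrinsics, pixels), "k1" (the pictures are not rectified: a ray, as slopes to the right and down, at radius r is drawn at 1 + k1 r^2 times it, then the intrinsics apply), "rvec" (rotation vector, rad) and "tvec" (3), from world to camera coordinates, as OpenCV has them; the wrist camera has in their place "mount" (4x4, takes a point from camera to tool coordinates, whose origin is the TCP and whose axes are the flange's). Camera axes: x right, y down, z forward; pixel columns grow to the right and rows downward; lengths in m; the calibration is good to about 2 mm. A picture is of the moment at which its call begins: read the wrist's pose just before it.
- finish_job(): hands the job in; it is judged then, once.
The state is a dict: "time_s": time; "joint_pos": joint angles; "joint_vel": joint speeds; "tau": joint torques, N m; "tool_pos": TCP position; "tool_rot": TCP orientation; "force": force on the tool from outside, world axes, zero at the start; "torque": the same for the moment, N m; "grip_width": opening from 0.0 (shut) to 1.0 (fully open); "grip_force": force on a finger pad.
Only numpy, scipy, OpenCV 4.12 (cv2) and the standard library are available. Lean on these libraries where they do the work, as an engineer would, in place of code of your own. Each camera call takes 0.05 s, during which the arm holds its last target. There are 200 camera calls.

## Task

The belt is off the glass-cutting lathe, and its stone wheel is heavier on one side, though nothing shows it. Grip the wheel by its rim, turn it by hand and feel which side pulls down, then bring the heavy side straight down and finish still holding it there, at rest, with the rim pinched between the fingers, so that I can chalk the light spot at the top. Leave the things lying round the lathe alone.

Things in the scene. Friction and masses are not known exactly. Their poses are not given: they have to be found in the camera images.
- lathe: bench lathe for cutting glass, grey castings, fixed. Origin on the bench under the wheel's centre; z up, y along the level spindle from wheel to headstock, x square to it, away from the robot. Splash tray under the wheel: x -150 to 150, y -85 to 75 mm, 35 mm high. Green motor behind the headstock: x 85 to 195, y 100 to 280, 145 mm high
- front_bearing (a point): on the axle at the headstock's front face, 85 mm in +y from the wheel's centre (67 mm clear of the stone). From here to y = 280 mm stand two bearings, 40 mm radius about the axle (grease cups to 51 mm), with the belt pulley, 52 mm radius, between. The brass spindle nose before it is 17 to 24 mm in radius. Axes as the lathe's
- wheel: pale stone wheel, 200 mm diameter, 36 mm thick, top 260 mm over the bench; origin at its centre, y along the axle, x and z turn with it and show its angle, not where the heavy side is. It turns all round both ways, with spindle and pulley. Flanges of 35 mm radius stand 12 mm out on the nut side (-y), 10 mm on the other; nut and spindle end reach 52 mm out on -y
- axle (a point): fixed point, wheel's centre, 160 mm up. The heavy side pulls with 0.14 to 0.21 N m at most (level with the axle), nil straight up or down. Cold grease drags with 0.24 N m as the wheel turns, so it stays where left but for a creep, heavy side down, of 1.5 degrees/s at most. Held still, the drag fades in about 1 s and the pull alone is felt, in a firm pinch mostly as a twist
- tumbler: amber glass tumbler, 76 mm across, 95 mm high, standing on the bench; origin at the centre of its foot; leave alone
- stick: grey dressing stick, 150 x 25 x 25 mm, lying on the bench; origin at the centre of its underside, long axis x; leave alone
- spare: spare white stone wheel lying flat, 90 mm across, 18 mm thick, with a 22 mm hole; origin at the centre of its underside; leave alone
- spanner: steel open-ended spanner, 160 mm long, lying flat along its x on the bench; leave alone

How it is judged:
By the outcome, as a careful person would: the job done as asked, in the order asked, and still so for the second after the job is handed in, while the arm keeps its last pose, push and grip.
It also fails if it takes over 72 s, if anything falls off the work surface, if the arm or the gripper's body presses on something with over 40 N, if the wrist force passes 120 N, or if a joint passes its speed limit or range.

## Working session

There is one attempt and no reset: what is moved stays moved. The work goes in short steps, Python scripts to look and compute and a tool call to move; the robot and the scene stay as the last step left them, time stands still between calls to the robot, and variables do not carry over. Pictures are saved under pics/ and viewed, at most 10 in all, crops included, and the job is handed in when it is done.

Besides the shell and the picture viewer there is one more tool, called after ">>>" by a JSON object that holds its "api" and its "payload", one argument or row to a line. send_rows: Moves the arm, as the interface text tells. Its arguments: {"type":"object","properties":{"moves":{"type":"array","items":{"type":"object","properties":{"slide":{"type":"array","items":{"type":"number"}},"yaw":{"type":"number"},"hand":{"type":"number"}}}},"grip_force":{"type":"number"}},"required":["moves"]}

```bash
mkdir -p pics; ls
cat > h.py <<'E'
from workcell import *
import numpy as np, cv2
def save(n,f):
    d=grab_frame(n); cv2.imwrite(f'pics/{f}.png',d['color'][:,:,::-1]); np.savez(f'pics/{f}.npz',**{k:v for k,v in d.items()}); return d
def pts(d):
    K=d['camera_matrix'];h,w=d['z_map'].shape
    u,v=np.meshgrid(np.arange(w),np.arange(h))
    xy=cv2.undistortPoints(np.stack([u,v],-1).reshape(-1,1,2).astype(float),K,np.array([d['k1'],0,0,0,0.])).reshape(h,w,2)
    z=d['z_map'][...,None]
    c=np.concatenate([xy*z,z],-1)
    R=cv2.Rodrigues(np.array(d['rvec'],float))[0]
    return (c-np.array(d['tvec']).reshape(3))@R
E
python3 - <<'E'
from h import *
print(sense())
a=save('side','s0');b=save('top','t0')
for d in(a,b):
    R=cv2.Rodrigues(d['rvec'])[0];print(-R.T@d['tvec'],R[2],d['k1'],d['camera_matrix'])
im=np.hstack([a['color'],b['color']])
E
```

```text
pics
{'time_s': 0.0, 'joint_pos': array([ 1.14918507,  0.57653362,  0.02484861,  1.43793339, -0.01498068,
        1.12897524, -0.05648613]), 'joint_vel': array([ 0.00026867, -0.0001498 ,  0.00126047, -0.00054151, -0.0016462 ,
       -0.00052426,  0.00175348]), 'tau': array([-1.06263924e-03, -7.65754509e+01,  2.24988498e+00, -2.85963839e+01,
        1.52553641e-02,  1.30851584e-02,  2.14798888e-06]), 'tool_pos': array([ 0.22356732, -0.63644856,  0.24913276]), 'tool_rot': array([-3.09527506e+00, -5.27921531e-01,  6.04363951e-04]), 'force': array([ 0.45337284, -0.09361833,  0.4189868 ]), 'torque': array([-0.00942669, -0.01395493,  0.03119293]), 'grip_force': 0.0, 'grip_width': 0.9989996216441293}
[0.02220276 0.3229474  0.92209576] [ 0.55875128 -0.31893612 -0.7655565 ] -0.0013525705052951393 [[511.95991663   0.         276.89960055]
 [  0.         511.95991663 217.69725619]
 [  0.           0.           1.        ]]
[0.39491017 0.010358   1.04579152] [ 0.20976653 -0.02873264 -0.97732924] -0.038994390172980405 [[447.42209717   0.         277.89661474]
 [  0.         447.42209717 213.12767486]
 [  0.           0.           1.        ]]
```

View pics/s0.png

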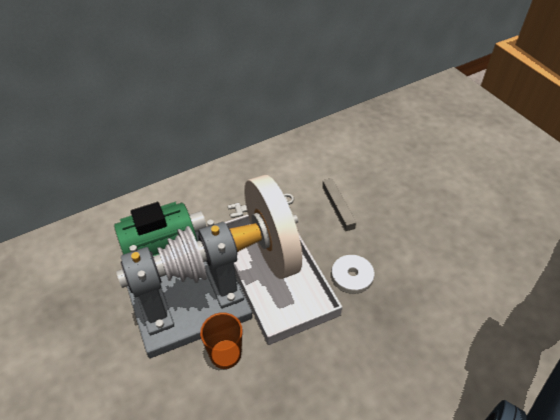

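View pics/t0.png

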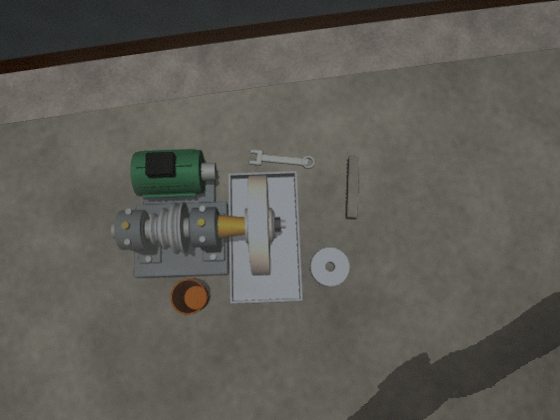

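The side view shows the wheel at about (272,228) with the tumbler at (222,340) left of the tray. In the top view the wheel's centre is at about (259,225), the headstock is at left (+y), and the tumbler is at (189,297), clear of the wheel's top.

Run:
```python
from h import *
from scipy.optimize import least_squares
D=[]
for f in('s0','t0'):
    d=dict(np.load(f'pics/{f}.npz')); p=pts(d);c=d['color'].astype(int)
    u,v=np.meshgrid(np.arange(560),np.arange(420))
    box=(242,304,172,282) if f=='s0' else (245,273,172,278)
    m=(u>=box[0])&(u<box[1])&(v>=box[2])&(v<box[3])&(d['z_map']>0)&(p[...,2]>.17)&(c.min(-1)>90)
    q=p[m];print(f,len(q),q.min(0),q.max(0),np.percentile(q[:,2],99));D.append(q)
    tm=p[:,:,2]
def res(x,P):
    cx,cy,cz,yaw,R=x; a=np.array([-np.sin(yaw),np.cos(yaw),0]); r=P-[cx,cy,cz]; s=r@a
    rr=np.linalg.norm(r-np.outer(s,a),axis=1)
    dr=rr-R; ds=abs(s)-.018
    return np.where(np.abs(dr)<np.abs(ds),dr,ds)
for P in D+[np.vstack(D)]:
    best=min((least_squares(res,[*P.mean(0)[:2],.16,y,.1],args=(P,),loss='soft_l1',f_scale=.002) for y in(-.2,0,.2)),key=lambda r:r.cost)
    print(best.x.round(4),np.median(abs(best.fun)),best.cost)
```

```text
s0 1961 [0.46483856 0.00276203 0.17012519] [0.66130441 0.06391341 0.26185775] 0.2593215248883131
t0 2032 [ 0.46966813 -0.00183434  0.17072885] [0.65339679 0.05721351 0.26341829] 0.2623742512029872
[ 0.5665  0.0313  0.1588 -0.1012  0.0992] 0.00083829225435543 0.0015519816731671954
[ 0.566   0.0253  0.1611 -0.1156  0.0996] 0.0007635784295151327 0.0024140947978475388
[ 0.567   0.0283  0.1596 -0.1374  0.0999] 0.0011560350766394445 0.005588356462166496
```

Run:
```python
from h import *
C=np.array([.5665,.028,.16])
for f,box in(('s0',(242,304,172,282)),('t0',(245,273,172,278))):
    d=dict(np.load(f'pics/{f}.npz')); p=pts(d);c=d['color'].astype(int)
    u,v=np.meshgrid(np.arange(560),np.arange(420))
    m=(u>=box[0])&(u<box[1])&(v>=box[2])&(v<box[3])&(d['z_map']>0)&(p[...,2]>.17)&(c.min(-1)>90)
    q=p[m]-C
    q=q[abs(np.hypot(q[:,0],q[:,2])-.1)<.004]
    # rim edges per x-bin -> lines
    xs=[];lo=[];hi=[]
    for x in np.arange(-.085,.09,.012):
        k=q[abs(q[:,0]-x)<.006]
        if len(k)>25: xs.append(x);lo.append(np.percentile(k[:,1],2));hi.append(np.percentile(k[:,1],98))
    print(f,len(q),np.polyfit(xs,lo,1),np.polyfit(xs,hi,1),np.polyfit(xs,(np.array(lo)+hi)/2,1))
    # bearings/axle line: brass nose
    col=c; br=(c[...,0]>130)&(c[...,2]<60)&(c[...,1]>70)&(p[...,2]>.15)&(p[...,2]<.2)
    k=p[br]; print('brass',len(k),k.mean(0))
```

```text
s0 1726 [-0.09769196 -0.01873985] [-0.10414906  0.0151906 ] [-0.10092051 -0.00177462]
brass 156 [0.5566136  0.079836   0.16946656]
t0 1820 [-0.10549196 -0.01958742] [-0.11057781  0.01469662] [-0.10803489 -0.0024454 ]
brass 186 [0.57259747 0.08095596 0.17974536]
```

>>> {"api": "send_rows", "payload": {
  "moves": [
    {"slide": [0.03,0.05,0.03]},
    {"slide": [0.06,0.09,0.06]},
    {"slide": [0.09,0.13,0.09]},
    {"slide": [0.12,0.17,0.12]},
    {"slide": [0.14,0.21,0.14]},
    {"slide": [0.14,0.26,0.14]},
    {"slide": [0.14,0.31,0.14]},
    {"slide": [0.15,0.36,0.14]},
    {"slide": [0.17,0.4,0.14]},
    {"slide": [0.19,0.44,0.14]},
    {"slide": [0.21,0.48,0.14]},
    {"slide": [0.23,0.51,0.14]},
    {"slide": [0.23,0.51,0.14]},
    {"slide": [0.23,0.51,0.14]}
  ]
}}

```text
validation failed for argument at $.mo...
```

>>> {"api": "send_rows", "payload": {
  "moves": [
    {"slide": [0.03,0.03,0.03],"yaw": -0.04,"hand": -1},
    {"slide": [0.06,0.06,0.06],"yaw": -0.08,"hand": -1},
    {"slide": [0.09,0.09,0.09],"yaw": -0.12,"hand": -1},
    {"slide": [0.12,0.12,0.11],"yaw": -0.16,"hand": -1},
    {"slide": [0.14,0.16,0.12],"yaw": -0.2,"hand": -1},
    {"slide": [0.16,0.2,0.12],"yaw": -0.24,"hand": -1},
    {"slide": [0.18,0.24,0.12],"yaw": -0.28,"hand": -1},
    {"slide": [0.2,0.28,0.12],"yaw": -0.32,"hand": -1},
    {"slide": [0.22,0.32,0.12],"yaw": -0.36,"hand": -1},
    {"slide": [0.24,0.36,0.12],"yaw": -0.4,"hand": -1},
    {"slide": [0.26,0.4,0.12],"yaw": -0.442,"hand": -1},
    {"slide": [0.28,0.44,0.12],"yaw": -0.442,"hand": -1},
    {"slide": [0.3,0.48,0.12],"yaw": -0.442,"hand": -1},
    {"slide": [0.32,0.52,0.12],"yaw": -0.442,"hand": -1},
    {"slide": [0.343,0.56,0.12],"yaw": -0.442,"hand": -1},
    {"slide": [0.343,0.6,0.12],"yaw": -0.442,"hand": -1},
    {"slide": [0.343,0.64,0.12],"yaw": -0.442,"hand": -1},
    {"slide": [0.343,0.662,0.12],"yaw": -0.442,"hand": -1},
    {"slide": [0.343,0.662,0.12],"yaw": -0.442,"hand": -1},
    {"slide": [0.343,0.662,0.12],"yaw": -0.442,"hand": -1}
  ]
}}

```text
time_s: 2.1
tool_pos: [0.5665, 0.0252, 0.3696]
tool_rot: [3.137, -0.162, -0.001]
force: [-0.0, -1.0, 0.1]
grip_width: 1.0
grip_force: 0.0
```

```bash
cat >> h.py <<'E'
def wpts(d,s):
    T=np.eye(4);T[:3,:3]=cv2.Rodrigues(s['tool_rot'])[0];T[:3,3]=s['tool_pos']
    W=T@d['mount']
    d=dict(d);Ri=W[:3,:3].T;d['rvec']=cv2.Rodrigues(Ri)[0];d['tvec']=-Ri@W[:3,3];return pts(d)
E
python3 - <<'E'
from h import *
s=sense();print(s['time_s'],s['tool_pos'],s['tool_rot'],s['force'],s['torque'],s['joint_pos'])
d=save('wrist','w0');p=wpts(d,s)
C=np.array([.5665,.026,.16])
q=p[(d['z_map']>0)&(p[...,2]>.2)&(p[...,2]<.28)]-C
q=q[(abs(q[:,1])<.06)]
print(len(q),q.min(0),q.max(0),np.percentile(q[:,2],98)+.16)
q=q[abs(np.hypot(q[:,0],q[:,2])-.1)<.005]
xs=[];lo=[];hi=[]
for x in np.arange(-.085,.09,.01):
    k=q[abs(q[:,0]-x)<.005]
    if len(k)>25: xs.append(x);lo.append(np.percentile(k[:,1],1));hi.append(np.percentile(k[:,1],99))
print(xs,np.polyfit(xs,lo,1),np.polyfit(xs,hi,1))
A=np.c_[2*q[:,0],2*q[:,2],np.ones(len(q))];print(np.linalg.lstsq(A,q[:,0]**2+q[:,2]**2,rcond=None)[0])
E
```

```text
2.1 [0.56654674 0.0251816  0.36964878] [ 3.13689634e+00 -1.62125733e-01 -1.10273958e-03] [-0.00331364 -1.00441957  0.05035087] [-0.02365578  0.02474013 -0.03648167] [-0.05841434  0.33046768 -0.09969762  1.52454807  0.03399973  1.28904756
 -1.83630385]
8040 [-0.08171245 -0.02668059  0.04001999] [0.09136317 0.02730233 0.10048223] 0.2592229858628968
[np.float64(-0.07500000000000001), np.float64(-0.06500000000000002), np.float64(-0.05500000000000002), np.float64(-0.045000000000000026), np.float64(-0.03500000000000003), np.float64(-0.025000000000000036), np.float64(-0.015000000000000041), np.float64(-0.005000000000000046), np.float64(0.004999999999999949), np.float64(0.014999999999999944), np.float64(0.02499999999999994), np.float64(0.034999999999999934), np.float64(0.04499999999999994), np.float64(0.054999999999999924), np.float64(0.0649999999999999), np.float64(0.07499999999999991), np.float64(0.08499999999999992)] [-0.11195608 -0.01688553] [-0.11104766  0.01818877]
[-0.00019438  0.00063446  0.00961947]
```

>>> {"api": "send_rows", "payload": {
  "moves": [
    {"slide": [0,0.001,-0.04],"yaw": 0,"hand": -1},
    {"slide": [0,0.001,-0.08],"yaw": 0,"hand": -1},
    {"slide": [0,0.001,-0.11],"yaw": 0,"hand": -1},
    {"slide": [0,0.001,-0.125],"yaw": 0,"hand": -0.2},
    {"slide": [0,0.001,-0.125],"yaw": 0,"hand": -0.2},
    {"slide": [0,0.001,-0.125],"yaw": 0,"hand": -0.2},
    {"slide": [0,0.001,-0.125],"yaw": 0,"hand": -0.2}
  ]
}}

```text
time_s: 2.85
tool_pos: [0.5674, 0.0256, 0.2463]
tool_rot: [-3.137, 0.165, -0.003]
force: [0.1, 0.0, 0.3]
grip_width: 0.602
grip_force: 0.0
```

```bash
cat >> h.py <<'E'
C=np.array([.5664,.0263,.160]); A=np.array([.107,.9943,0])
def meas(n=8,zero=False,base='base'):
    f=[];t=[]
    for i in range(n):
        grab_frame('side'); s=sense(); f.append(s['force']);t.append(s['torque'])
    f=np.array(f);t=np.array(t)
    print('t',s['time_s'],'tcp',s['tool_pos'].round(4),'w',round(s['grip_width'],3),'gf',round(s['grip_force'],1))
    print('F',f.mean(0).round(2),'sd',f.std(0).round(2),'T',t.mean(0).round(3),'sd',t.std(0).round(3))
    r=s['tool_pos']-C; ang=np.degrees(np.arctan2(r@[.9943,-.107,0],r[2]))
    if zero: np.savez(base+'.npz',f=f.mean(0),t=t.mean(0))
    b=np.load(base+'.npz'); F=f.mean(0)-b['f'];T=t.mean(0)-b['t']
    print('ang',round(ang,2),'rad',round(np.linalg.norm(r),4),'twist',round(T@A,4),'rxF',round(np.cross(r,F)@A,4),'M',round((T+np.cross(r,F))@A,4), 'q7',s['joint_pos'][6].round(2))
E
python3 -c "
from h import *
meas(8,True)"
```

```text
t 3.25 tcp [0.5667 0.0262 0.2452] w 0.601 gf 0.0
F [ 0.24  0.15 -0.07] sd [0.5 0.5 0.8] T [ 0.004 -0.003  0.004] sd [0.042 0.028 0.013]
ang 0.24 rad 0.0852 twist 0.0 rxF 0.0 M 0.0 q7 -1.85
```

>>> {"api": "send_rows", "payload": {
  "moves": [
    {"slide": [0,0,0],"yaw": 0,"hand": 0.3},
    {"slide": [0,0,0],"yaw": 0,"hand": 1},
    {"slide": [0,0,0],"yaw": 0,"hand": 1},
    {"slide": [0,0,0],"yaw": 0,"hand": 1},
    {"slide": [0,0,0],"yaw": 0,"hand": 1},
    {"slide": [0,0,0],"yaw": 0,"hand": 1},
    {"slide": [0,0,0],"yaw": 0,"hand": 1},
    {"slide": [0,0,0],"yaw": 0,"hand": 1},
    {"slide": [0,0,0],"yaw": 0,"hand": 1},
    {"slide": [0,0,0],"yaw": 0,"hand": 1},
    {"slide": [0,0,0],"yaw": 0,"hand": 1},
    {"slide": [0,0,0],"yaw": 0,"hand": 1},
    {"slide": [0,0,0],"yaw": 0,"hand": 1},
    {"slide": [0,0,0],"yaw": 0,"hand": 1},
    {"slide": [0,0,0],"yaw": 0,"hand": 1}
  ],
  "grip_force": 110
}}

```text
time_s: 4.75
tool_pos: [0.5667, 0.0254, 0.2455]
tool_rot: [3.136, -0.165, 0.001]
force: [-2.0, -2.7, 6.1]
grip_width: 0.407
grip_force: 110.3
```

```bash
python3 -c "
from h import *
meas(6);meas(6);meas(6)"
```

```text
t 5.05 tcp [0.5667 0.0254 0.2455] w 0.405 gf 110.2
F [-2.1  -2.34  5.87] sd [0.53 0.41 0.42] T [-0.539  0.518 -0.16 ] sd [0.044 0.023 0.024]
ang 0.26 rad 0.0855 twist 0.46 rxF -0.1785 M 0.2815 q7 -1.86
t 5.35 tcp [0.5667 0.0254 0.2455] w 0.405 gf 110.2
F [-1.7  -2.56  5.83] sd [0.28 0.23 0.28] T [-0.57   0.51  -0.164] sd [0.018 0.019 0.029]
ang 0.27 rad 0.0855 twist 0.4492 rxF -0.1421 M 0.3071 q7 -1.86
t 5.65 tcp [0.5667 0.0254 0.2455] w 0.403 gf 110.3
F [-2.   -2.37  6.06] sd [0.37 0.38 0.39] T [-0.591  0.517 -0.183] sd [0.034 0.028 0.016]
ang 0.28 rad 0.0855 twist 0.4532 rxF -0.1696 M 0.2836 q7 -1.86
```

>>> {"api": "send_rows", "payload": {
  "moves": [
    {"slide": [-0.002,0,0],"yaw": 0,"hand": 1},
    {"slide": [-0.002,0,0],"yaw": 0,"hand": 1},
    {"slide": [-0.002,0,0],"yaw": 0,"hand": 1},
    {"slide": [-0.002,0,0],"yaw": 0,"hand": 1},
    {"slide": [-0.002,0,0],"yaw": 0,"hand": 1},
    {"slide": [-0.002,0,0],"yaw": 0,"hand": 1},
    {"slide": [-0.002,0,0],"yaw": 0,"hand": 1},
    {"slide": [-0.002,0,0],"yaw": 0,"hand": 1},
    {"slide": [-0.002,0,0],"yaw": 0,"hand": 1},
    {"slide": [-0.002,0,0],"yaw": 0,"hand": 1},
    {"slide": [-0.002,0,0],"yaw": 0,"hand": 1},
    {"slide": [-0.002,0,0],"yaw": 0,"hand": 1},
    {"slide": [-0.002,0,0],"yaw": 0,"hand": 1},
    {"slide": [-0.002,0,0],"yaw": 0,"hand": 1},
    {"slide": [-0.002,0,0],"yaw": 0,"hand": 1},
    {"slide": [-0.002,0,0],"yaw": 0,"hand": 1},
    {"slide": [-0.002,0,0],"yaw": 0,"hand": 1},
    {"slide": [-0.002,0,0],"yaw": 0,"hand": 1},
    {"slide": [-0.002,0,0],"yaw": 0,"hand": 1}
  ]
}}

```text
time_s: 7.55
tool_pos: [0.5659, 0.0254, 0.2456]
tool_rot: [3.137, -0.165, 0.004]
force: [4.7, -2.8, 1.5]
grip_width: 0.407
grip_force: 109.8
```

```bash
python3 -c "
from h import *
meas(6);meas(6)"
```

```text
t 7.85 tcp [0.5659 0.0254 0.2456] w 0.406 gf 109.8
F [ 4.1  -3.65  2.44] sd [0.17 0.14 0.55] T [-0.933 -1.254 -0.197] sd [0.022 0.033 0.027]
ang -0.27 rad 0.0856 twist -1.3437 rxF 0.3648 M -0.9789 q7 -1.86
t 8.15 tcp [0.5659 0.0254 0.2456] w 0.409 gf 109.8
F [ 4.57 -3.44  2.33] sd [0.26 0.51 0.49] T [-0.906 -1.227 -0.195] sd [0.042 0.03  0.02 ]
ang -0.27 rad 0.0856 twist -1.3143 rxF 0.4025 M -0.9118 q7 -1.86
```

```bash
cat > m.py <<'E'
from h import *
import json,sys
H=.194
def ms(n,skip=0):
    R=[]
    for i in range(n):
        grab_frame('side'); s=sense(); R.append(np.r_[s['force'],s['torque'],s['tool_pos'],s['tau'],s['joint_pos']])
    R=np.array(R); f=R[:,:3];t=R[:,3:6];p=R[:,6:9].mean(0);r=p-C;X=np.array([.9943,-.107,0])
    rs=r+[0,0,H]
    Mi=(t+np.cross(rs,f))@A
    print('t',round(s['time_s'],2),'ang',np.degrees(np.arctan2(r@X,r[2])).round(2),'rad',np.linalg.norm(r).round(4),'w',round(s['grip_width'],3))
    print("Fx' Fz",(f@X).mean().round(2),f[:,2].mean().round(2),'Ts',(t@A).mean().round(3),'Ttcp',(t@A+H*(f@X)).mean().round(3),'M',Mi.mean().round(3),'+-',(Mi.std()/n**.5).round(3))
    print('tau',R[:,9:16].mean(0).round(3),'sd',R[:,9:16].std(0).round(4),'possd',R[:,6:9].std(0).round(5))
    json.dump(R.tolist(),open(f"log_{s['time_s']:.2f}.json",'w'))
ms(int(sys.argv[1]))
E
python3 m.py 4
python3 - <<'E'
import numpy as np
X=np.array([.9943,-.107,0]);Z=np.array([0,0,1.])
for a in range(0,50,5):
    th=np.radians(a);print(a,(.085*(np.sin(th)*X+(np.cos(th)-1)*Z)).round(4))
E
```

```text
t 8.35 ang -0.27 rad 0.0856 w 0.407
Fx' Fz 4.41 2.74 Ts -1.36 Ttcp -0.504 M -0.126 +- 0.1
tau [ -2.221 -60.357  -2.156 -23.203  -1.301   1.532   0.193] sd [0.0001 0.0008 0.0001 0.0002 0.0002 0.0001 0.0001] possd [1.e-05 0.e+00 1.e-05]
0 [0. 0. 0.]
5 [ 0.0074 -0.0008 -0.0003]
10 [ 0.0147 -0.0016 -0.0013]
15 [ 0.0219 -0.0024 -0.0029]
20 [ 0.0289 -0.0031 -0.0051]
25 [ 0.0357 -0.0038 -0.008 ]
30 [ 0.0423 -0.0045 -0.0114]
35 [ 0.0485 -0.0052 -0.0154]
40 [ 0.0543 -0.0058 -0.0199]
45 [ 0.0598 -0.0064 -0.0249]
```

>>> {"api": "send_rows", "payload": {
  "moves": [
    {"slide": [0,0,0],"yaw": 0,"hand": -0.2},
    {"slide": [0,0,0],"yaw": 0,"hand": -0.2},
    {"slide": [0,0,0],"yaw": 0,"hand": -0.2},
    {"slide": [0,0,0],"yaw": 0,"hand": -0.2},
    {"slide": [0,0,0],"yaw": 0,"hand": -0.2},
    {"slide": [0,0,0],"yaw": 0,"hand": -0.2},
    {"slide": [0,0,0],"yaw": 0,"hand": -0.2},
    {"slide": [0,0,0],"yaw": 0,"hand": -0.2}
  ]
}}

```text
time_s: 9.15
tool_pos: [0.5647, 0.0262, 0.245]
tool_rot: [-3.137, 0.163, 0.0]
force: [0.3, -0.4, -1.1]
grip_width: 0.603
grip_force: 0.0
```

```bash
python3 m.py 2
```

```text
t 9.25 ang -1.12 rad 0.085 w 0.595
Fx' Fz 0.75 -0.38 Ts 0.004 Ttcp 0.149 M 0.212 +- 0.094
tau [-6.0000e-03 -6.2274e+01  4.2000e-02 -2.6431e+01  1.3000e-02  3.0000e-03
  0.0000e+00] sd [0.0018 0.0003 0.0007 0.0002 0.0001 0.0005 0.    ] possd [1.e-05 0.e+00 1.e-05]
```

>>> {"api": "send_rows", "payload": {
  "moves": [
    {"slide": [0,0,0],"yaw": 0,"hand": 1},
    {"slide": [0,0,0],"yaw": 0,"hand": 1},
    {"slide": [0,0,0],"yaw": 0,"hand": 1},
    {"slide": [0,0,0],"yaw": 0,"hand": 1},
    {"slide": [0,0,0],"yaw": 0,"hand": 1},
    {"slide": [0,0,0],"yaw": 0,"hand": 1},
    {"slide": [0,0,0],"yaw": 0,"hand": 1},
    {"slide": [0,0,0],"yaw": 0,"hand": 1},
    {"slide": [0,0,0],"yaw": 0,"hand": 1},
    {"slide": [0,0,0],"yaw": 0,"hand": 1},
    {"slide": [0,0,0],"yaw": 0,"hand": 1},
    {"slide": [0,0,0],"yaw": 0,"hand": 1},
    {"slide": [0,0,0],"yaw": 0,"hand": 1},
    {"slide": [0,0,0],"yaw": 0,"hand": 1},
    {"slide": [0,0,0],"yaw": 0,"hand": 1},
    {"slide": [0,0,0],"yaw": 0,"hand": 1},
    {"slide": [0,0,0],"yaw": 0,"hand": 1},
    {"slide": [0,0,0],"yaw": 0,"hand": 1}
  ],
  "grip_force": 110
}}

```text
time_s: 11.05
tool_pos: [0.5647, 0.0255, 0.2454]
tool_rot: [3.137, -0.165, 0.001]
force: [-2.4, -2.5, 5.4]
grip_width: 0.403
grip_force: 110.1
```

```bash
python3 m.py 8
```

```text
t 11.45 ang -1.08 rad 0.0855 w 0.402
Fx' Fz -1.43 5.69 Ts 0.381 Ttcp 0.105 M -0.008 +- 0.049
tau [ -1.216 -59.324  -1.054 -25.859  -0.357  -0.785   0.197] sd [0.0005 0.0006 0.0004 0.0002 0.0001 0.0002 0.    ] possd [2.e-05 1.e-05 2.e-05]
```

```bash
cat > k.py <<'E'
import numpy as np,json,itertools
from scipy.spatial.transform import Rotation as Ro
from scipy.optimize import least_squares
C=np.array([.5664,.0263,.160]); A=np.array([.107,.9943,0])
AX=[2,1,2,1,2,1,2]
def fk(q,P,sg):
    L1,L2,L3,D,o1,o7=P; d1=D+L3      # D=d1-L3
    off=[0,[0,0,d1],0,[0,0,L1],0,[0,0,L2],0]
    R=np.eye(3);p=np.zeros(3);ax=[];pt=[]
    qq=np.array(q)*sg; qq[0]+=o1; qq[6]+=o7
    for i in range(7):
        if i in(1,3,5): p=p+R@np.array(off[i])
        u=np.zeros(3);u[AX[i]]=sg[i]
        ax.append(R@u);pt.append(p)
        e=np.zeros(3);e[AX[i]]=qq[i]; R=R@Ro.from_rotvec(e).as_matrix()
    return p+R@[0,0,L3],R,ax,pt
def wmat(q,P,sg,c=C):
    _,_,ax,pt=fk(q,P,sg)
    return np.array([np.r_[np.cross(a,c-p),a] for a,p in zip(ax,pt)]).T   # 6x7, twist at point c
E
python3 - <<'E'
from k import *
import glob
obs=[([1.14918507,.57653362,.02484861,1.43793339,-.01498068,1.12897524,-.05648613],[.22356732,-.63644856,.24913276],[-3.09527506,-.527921531,.0006]),
([-.05841434,.33046768,-.09969762,1.52454807,.03399973,1.28904756,-1.83630385],[.56654674,.0251816,.36964878],[3.13689634,-.162125733,-.0011])]
for f in glob.glob('log*.json'):
    R=np.array(json.load(open(f))).mean(0); obs.append((R[16:],R[6:9],None))
out=[]
for s in itertools.product([1,-1],repeat=4):
    sg=np.array([s[0],1,s[1],1,s[2],1,s[3]])
    def res(P,full=False):
        r=[]
        for q,p,rv in obs:
            pp,R,_,_=fk(q,P,sg); r+=list((pp-p)*100)
            if rv is not None: r+=list((Ro.from_matrix(R).inv()*Ro.from_rotvec(rv)).as_rotvec()*20)
        return np.r_[r,(P[2]-.233)*.1]
    for o in(0,1.57,3.14,-1.57):
        g=least_squares(res,[.589,.391,.233,-.077,0,o]); out.append((g.cost,s,g.x))
out.sort(key=lambda t:t[0])
for o in out[:4]:print(o[0],o[1],o[2].round(4))
json.dump([list(out[0][2]),list(out[0][1])],open('kin.json','w'))
E
```

```text
0.2929685560750165 (-1, -1, -1, -1) [ 0.5942  0.3898  0.7036 -0.0836 -0.0788  1.492 ]
0.29296855607501676 (-1, -1, -1, -1) [ 0.5942  0.3898  0.7036 -0.0836 -0.0788  1.492 ]
0.29296855607504174 (-1, -1, -1, -1) [ 0.5942  0.3898  0.7036 -0.0836 -0.0788  1.492 ]
0.2929685560750599 (-1, -1, -1, -1) [ 0.5942  0.3898  0.7036 -0.0836 -0.0788  1.492 ]
```

```bash
python3 - <<'E'
s=open('k.py').read()
s=s.replace("L1,L2,L3,D,o1,o7=P","L1,L2,L3,D,o1,o7,b,bx,bw=P").replace("[0,0,L1],0,[0,0,L2],0]","[bx,b,L1],0,[-bx,0,L2],0]").replace("p+R@[0,0,L3]","p+R@[bw,0,L3]")
open('k.py','w').write(s)
E
cat > fit.py <<'E'
from k import *
import glob
obs=[([1.14918507,.57653362,.02484861,1.43793339,-.01498068,1.12897524,-.05648613],[.22356732,-.63644856,.24913276],[-3.09527506,-.527921531,.0006]),
([-.05841434,.33046768,-.09969762,1.52454807,.03399973,1.28904756,-1.83630385],[.56654674,.0251816,.36964878],[3.13689634,-.162125733,-.0011])]
for f in glob.glob('log*.json'):
    R=np.array(json.load(open(f))).mean(0); obs.append((R[16:],R[6:9],None))
sg=np.array([-1,1,-1,1,-1,1,-1])
def res(P):
    r=[]
    for q,p,rv in obs:
        pp,R,_,_=fk(q,P,sg); r+=list((pp-p)*1000)
        if rv is not None: r+=list((Ro.from_matrix(R).inv()*Ro.from_rotvec(rv)).as_rotvec()*300)
    return np.r_[r,(P[2]-.233)*20,P[4]*500,(P[5]-np.pi/2)*500,(P[6]+.05)*10,P[7]*10,P[8]*10]
g=least_squares(res,[.589,.391,.233,-.077,0,1.57,-.05,0,0])
print(g.cost,g.x.round(4)); print(g.fun.round(2))
E
python3 fit.py
```

```text
0.14536551614357995 [ 5.9370e-01  3.9000e-01  2.3430e-01 -8.0900e-02 -0.0000e+00  1.5708e+00
 -4.6600e-02 -1.7000e-03 -3.0000e-04]
[ 0.01 -0.05  0.33 -0.    0.   -0.   -0.05  0.06 -0.34  0.    0.   -0.
  0.09  0.01  0.01 -0.17  0.02  0.    0.13 -0.05  0.    0.03 -0.01 -0.01
  0.03 -0.02 -0.  ]
```

```bash
cat > est.py <<'E'
from k import *
import sys
sg=np.array([-1,1,-1,1,-1,1,-1]); P0=np.array([.5937,.39,.2343,-.0809,0,np.pi/2,-.0466,-.0017,-.0003])
def grav(q,ab=(88.,31.67)): return -np.array([ab[0]*np.sin(q[1])+ab[1]*np.sin(q[1]+q[3]), ab[1]*np.sin(q[1]+q[3])])
def load(t):
    return np.array(json.load(open(f'log_{t}.json'))).mean(0)
def est(free,hold,P=P0):
    a,b=load(free),load(hold); d=b[9:16]-a[9:16]
    d[[1,3]]-=grav(b[16:])-grav(a[16:])
    J=wmat(b[16:],P,sg)
    w,*_=np.linalg.lstsq(J.T,-d,rcond=None); rs=J.T@w+d
    return w,rs
if __name__=='__main__':
  fr,ho=sys.argv[1:3]
  for dl in(-.03,-.015,0,.015,.03):
    P=P0.copy();P[2]+=dl; w,rs=est(fr,ho,P)
    print(dl,'F',w[:3].round(2),'M',w[3:].round(3),'Maxle',round(w[3:]@A,4),'res',np.linalg.norm(rs).round(3))
E
for t in 8.35 11.45; do python3 est.py 9.25 $t; done
python3 - <<'E'
from est import *
for t in('9.25','8.35','11.45'):
    l=load(t);print(l[:6].round(2),l[16:].round(4), grav(l[16:]),l[[10,12]])
E
```

```text
-0.03 F [ 4.12 -3.39  2.62] M [-0.428 -0.612 -0.199] Maxle -0.6542 res 0.028
-0.015 F [ 4.12 -3.39  2.62] M [-0.377 -0.55  -0.199] Maxle -0.5873 res 0.028
0 F [ 4.12 -3.39  2.62] M [-0.326 -0.488 -0.199] Maxle -0.5204 res 0.028
0.015 F [ 4.12 -3.39  2.62] M [-0.276 -0.426 -0.199] Maxle -0.4535 res 0.028
0.03 F [ 4.12 -3.39  2.62] M [-0.225 -0.365 -0.199] Maxle -0.3866 res 0.028
-0.03 F [-1.69 -1.86  5.39] M [-0.139  0.195 -0.181] Maxle 0.1792 res 0.043
-0.015 F [-1.69 -1.86  5.39] M [-0.111  0.17  -0.181] Maxle 0.157 res 0.043
0 F [-1.69 -1.86  5.39] M [-0.083  0.145 -0.181] Maxle 0.1348 res 0.043
0.015 F [-1.69 -1.86  5.39] M [-0.055  0.119 -0.181] Maxle 0.1127 res 0.043
0.03 F [-1.69 -1.86  5.39] M [-0.027  0.094 -0.181] Maxle 0.0905 res 0.043
[ 0.71 -0.37 -0.38  0.01  0.   -0.01] [-0.0585  0.4167 -0.1032  1.7382  0.0499  0.9892 -1.8554] [-62.03927197 -26.41870799] [-62.27363706 -26.43108755]
[ 4.12 -2.95  2.74 -0.95 -1.27 -0.21] [-0.0582  0.4166 -0.1024  1.7368  0.0507  0.9881 -1.8555] [-62.05241332 -26.4457557 ] [-60.35663188 -23.20329756]
[-1.65 -2.    5.69 -0.44  0.43 -0.2 ] [-0.0582  0.4161 -0.1026  1.7379  0.0502  0.9898 -1.8556] [-62.00636689 -26.43449051] [-59.32439893 -25.85938901]
```

>>> {"api": "send_rows", "payload": {
  "moves": [
    {"slide": [0,0,0],"yaw": 0,"hand": 1},
    {"slide": [0,0,0],"yaw": 0,"hand": 1},
    {"slide": [0.0089,-0.001,-0.0003],"yaw": 0,"hand": 1},
    {"slide": [0.0162,-0.0018,-0.0013],"yaw": 0,"hand": 1},
    {"slide": [0.0234,-0.0026,-0.0029],"yaw": 0,"hand": 1},
    {"slide": [0.0304,-0.0033,-0.0051],"yaw": 0,"hand": 1},
    {"slide": [0.0372,-0.004,-0.008],"yaw": 0,"hand": 1},
    {"slide": [0.0438,-0.0047,-0.0114],"yaw": 0,"hand": 1},
    {"slide": [0.05,-0.0054,-0.0154],"yaw": 0,"hand": 1},
    {"slide": [0.0558,-0.006,-0.0199],"yaw": 0,"hand": 1},
    {"slide": [0.0613,-0.0066,-0.0249],"yaw": 0,"hand": 1},
    {"slide": [0.0613,-0.0066,-0.0249],"yaw": 0,"hand": 1},
    {"slide": [0.0613,-0.0066,-0.0249],"yaw": 0,"hand": 1},
    {"slide": [0.0613,-0.0066,-0.0249],"yaw": 0,"hand": 1}
  ],
  "grip_force": 30
}}

```text
time_s: 12.85
tool_pos: [0.6266, 0.0187, 0.2213]
tool_rot: [3.137, -0.166, 0.003]
force: [-1.0, -2.5, 9.5]
grip_width: 0.407
grip_force: 121.5
```

```bash
python3 m.py 2
```

```text
t 12.95 ang 44.72 rad 0.0862 w 0.405
Fx' Fz -0.58 9.88 Ts 0.804 Ttcp 0.693 M 0.058 +- 0.033
tau [ -1.804 -65.529  -1.47  -24.548  -0.465  -1.096   0.356] sd [0.0014 0.0127 0.0004 0.0009 0.0004 0.0016 0.0002] possd [0.e+00 1.e-05 2.e-05]
```

>>> {"api": "send_rows", "payload": {
  "moves": [
    {"slide": [0,0,0],"yaw": 0,"hand": -0.2},
    {"slide": [0,0,0],"yaw": 0,"hand": -0.2},
    {"slide": [0,0,0],"yaw": 0,"hand": -0.2},
    {"slide": [0,0,0],"yaw": 0,"hand": -0.2},
    {"slide": [0,0,0],"yaw": 0,"hand": -0.2},
    {"slide": [0,0,0],"yaw": 0,"hand": -0.2},
    {"slide": [0,0,0],"yaw": 0,"hand": -0.2},
    {"slide": [0,0,0],"yaw": 0,"hand": -0.2}
  ]
}}

```text
time_s: 13.75
tool_pos: [0.626, 0.0196, 0.2201]
tool_rot: [-3.137, 0.164, 0.0]
force: [0.1, -0.2, -0.0]
grip_width: 0.601
grip_force: 0.0
```

```bash
python3 m.py 2
```

```text
t 13.85 ang 44.96 rad 0.0849 w 0.602
Fx' Fz -0.3 0.46 Ts -0.021 Ttcp -0.08 M -0.125 +- 0.075
tau [-5.0000e-03 -7.1188e+01  1.5200e-01 -2.6674e+01  1.4000e-02  2.0000e-03
  0.0000e+00] sd [0.0007 0.0017 0.0003 0.0002 0.0002 0.     0.    ] possd [1.e-05 0.e+00 0.e+00]
```

>>> {"api": "send_rows", "payload": {
  "moves": [
    {"slide": [0,0,0],"yaw": 0,"hand": 1},
    {"slide": [0,0,0],"yaw": 0,"hand": 1},
    {"slide": [0,0,0],"yaw": 0,"hand": 1},
    {"slide": [0,0,0],"yaw": 0,"hand": 1},
    {"slide": [0,0,0],"yaw": 0,"hand": 1},
    {"slide": [0,0,0],"yaw": 0,"hand": 1},
    {"slide": [0,0,0],"yaw": 0,"hand": 1},
    {"slide": [0,0,0],"yaw": 0,"hand": 1},
    {"slide": [0,0,0],"yaw": 0,"hand": 1},
    {"slide": [0,0,0],"yaw": 0,"hand": 1},
    {"slide": [0,0,0],"yaw": 0,"hand": 1},
    {"slide": [0,0,0],"yaw": 0,"hand": 1},
    {"slide": [0,0,0],"yaw": 0,"hand": 1},
    {"slide": [0,0,0],"yaw": 0,"hand": 1},
    {"slide": [0,0,0],"yaw": 0,"hand": 1},
    {"slide": [0,0,0],"yaw": 0,"hand": 1},
    {"slide": [0,0,0],"yaw": 0,"hand": 1},
    {"slide": [0,0,0],"yaw": 0,"hand": 1}
  ],
  "grip_force": 110
}}

```text
time_s: 15.65
tool_pos: [0.6262, 0.0188, 0.2204]
tool_rot: [3.137, -0.165, 0.001]
force: [-0.6, -5.6, 5.0]
grip_width: 0.401
grip_force: 109.5
```

```bash
python3 m.py 4; ls -t log*|head -2
```

```text
t 15.85 ang 44.95 rad 0.0853 w 0.408
Fx' Fz 0.73 5.25 Ts 0.189 Ttcp 0.331 M 0.059 +- 0.026
tau [ -3.466 -68.468  -2.832 -25.553  -1.268  -0.509   0.094] sd [0.0002 0.0007 0.0001 0.0002 0.     0.0001 0.    ] possd [0.e+00 1.e-05 1.e-05]
log_15.85.json
log_13.85.json
```

```bash
sed -i 's/(-.03,-.015,0,.015,.03)/(.05,.08,.11,.14)/' est.py; python3 est.py 13.85 15.85;python3 est.py 13.85 12.95; python3 est.py 9.25 11.45;  python3 - <<'E'
from est import *
for f,h in(('9.25','8.35'),('9.25','11.45'),('13.85','12.95'),('13.85','15.85')):
    l=load(h)
    for dl in(.05,.11):
        P=P0.copy();P[2]+=dl;w,_=est(f,h,P)
        # height h above tcp at which moment about A,X matches FT, A and X comps
        M=w[3:]-np.cross(l[6:9]-C,w[:3]) # about tcp
        print(h,dl,'Ttcp',M.round(3),'FT T',l[3:6].round(3),'F',w[:3].round(2),'FT',l[:3].round(2))
E
```

```text
0.05 F [ 0.27 -5.36  4.86] M [ 0.197  0.055 -0.409] Maxle 0.0761 res 0.022
0.08 F [ 0.27 -5.36  4.86] M [ 0.358  0.063 -0.409] Maxle 0.1013 res 0.022
0.11 F [ 0.27 -5.36  4.86] M [ 0.518  0.071 -0.409] Maxle 0.1265 res 0.022
0.14 F [ 0.27 -5.36  4.86] M [ 0.679  0.079 -0.409] Maxle 0.1517 res 0.022
0.05 F [-0.53 -2.31 10.25] M [-0.183  0.158 -0.477] Maxle 0.1378 res 0.064
0.08 F [-0.53 -2.31 10.25] M [-0.114  0.142 -0.477] Maxle 0.1293 res 0.064
0.11 F [-0.53 -2.31 10.25] M [-0.045  0.126 -0.477] Maxle 0.1208 res 0.064
0.14 F [-0.53 -2.31 10.25] M [ 0.025  0.11  -0.477] Maxle 0.1122 res 0.064
0.05 F [-1.69 -1.86  5.39] M [ 0.01   0.06  -0.181] Maxle 0.0609 res 0.043
0.08 F [-1.69 -1.86  5.39] M [ 0.066  0.01  -0.181] Maxle 0.0166 res 0.043
0.11 F [-1.69 -1.86  5.39] M [ 0.121 -0.041 -0.181] Maxle -0.0278 res 0.043
0.14 F [-1.69 -1.86  5.39] M [ 0.177 -0.092 -0.181] Maxle -0.0721 res 0.043
8.35 0.05 Ttcp [-0.445 -0.636 -0.204] FT T [-0.946 -1.266 -0.209] F [ 4.12 -3.39  2.62] FT [ 4.12 -2.95  2.74]
8.35 0.11 Ttcp [-0.241 -0.389 -0.204] FT T [-0.946 -1.266 -0.209] F [ 4.12 -3.39  2.62] FT [ 4.12 -2.95  2.74]
11.45 0.05 Ttcp [-0.145  0.195 -0.183] FT T [-0.439  0.431 -0.201] F [-1.69 -1.86  5.39] FT [-1.65 -2.    5.69]
11.45 0.11 Ttcp [-0.033  0.094 -0.183] FT T [-0.439  0.431 -0.201] F [-1.69 -1.86  5.39] FT [-1.65 -2.    5.69]
12.95 0.05 Ttcp [-0.246  0.808 -0.334] FT T [-0.623  0.876 -0.372] F [-0.53 -2.31 10.25] FT [-0.87 -2.65  9.88]
12.95 0.11 Ttcp [-0.108  0.776 -0.334] FT T [-0.623  0.876 -0.372] F [-0.53 -2.31 10.25] FT [-0.87 -2.65  9.88]
15.85 0.05 Ttcp [-0.09   0.33  -0.091] FT T [-0.903  0.287 -0.072] F [ 0.27 -5.36  4.86] FT [ 0.19 -5.09  5.25]
15.85 0.11 Ttcp [ 0.232  0.346 -0.091] FT T [-0.903  0.287 -0.072] F [ 0.27 -5.36  4.86] FT [ 0.19 -5.09  5.25]
```

>>> {"api": "send_rows", "payload": {
  "moves": [
    {"slide": [0,0,0],"yaw": 0,"hand": -0.25},
    {"slide": [0,0,0],"yaw": 0,"hand": -0.25},
    {"slide": [0,0,0],"yaw": 0,"hand": -0.25},
    {"slide": [0,0,0],"yaw": 0,"hand": -0.25},
    {"slide": [-0.0175,0.0019,0.0135],"yaw": 0,"hand": -0.25},
    {"slide": [-0.0379,0.004,0.022],"yaw": 0,"hand": -0.25},
    {"slide": [-0.0598,0.0064,0.0249],"yaw": 0,"hand": -0.25},
    {"slide": [-0.0817,0.0088,0.022],"yaw": 0,"hand": -0.25},
    {"slide": [-0.1021,0.0109,0.0135],"yaw": 0,"hand": -0.25},
    {"slide": [-0.1196,0.0128,0],"yaw": 0,"hand": -0.25},
    {"slide": [-0.1196,0.0128,0],"yaw": 0,"hand": -0.25},
    {"slide": [-0.1196,0.0128,0],"yaw": 0,"hand": 1},
    {"slide": [-0.1196,0.0128,0],"yaw": 0,"hand": 1},
    {"slide": [-0.1196,0.0128,0],"yaw": 0,"hand": 1},
    {"slide": [-0.1196,0.0128,0],"yaw": 0,"hand": 1},
    {"slide": [-0.1196,0.0128,0],"yaw": 0,"hand": 1},
    {"slide": [-0.1196,0.0128,0],"yaw": 0,"hand": 1}
  ],
  "grip_force": 60
}}

```text
time_s: 17.55
tool_pos: [0.5072, 0.032, 0.2209]
tool_rot: [3.137, -0.165, 0.001]
force: [-5.1, -2.2, 5.8]
grip_width: 0.413
grip_force: 59.7
```

>>> {"api": "send_rows", "payload": {
  "moves": [
    {"slide": [0.0087,-0.0009,0.0072],"yaw": 0,"hand": 1},
    {"slide": [0.0175,-0.0019,0.0135],"yaw": 0,"hand": 1},
    {"slide": [0.0275,-0.003,0.0183],"yaw": 0,"hand": 1},
    {"slide": [0.0379,-0.004,0.022],"yaw": 0,"hand": 1},
    {"slide": [0.0489,-0.0052,0.0242],"yaw": 0,"hand": 1},
    {"slide": [0.0598,-0.0064,0.0249],"yaw": 0,"hand": 1},
    {"slide": [0.0708,-0.0076,0.0242],"yaw": 0,"hand": 1},
    {"slide": [0.0817,-0.0088,0.022],"yaw": 0,"hand": 1},
    {"slide": [0.0921,-0.0099,0.0183],"yaw": 0,"hand": 1},
    {"slide": [0.1021,-0.0109,0.0135],"yaw": 0,"hand": 1},
    {"slide": [0.1109,-0.0119,0.0072],"yaw": 0,"hand": 1},
    {"slide": [0.1196,-0.0128,0],"yaw": 0,"hand": 1},
    {"slide": [0.1196,-0.0128,0],"yaw": 0,"hand": 1},
    {"slide": [0.1196,-0.0128,0],"yaw": 0,"hand": 1}
  ]
}}

```text
time_s: 18.95
tool_pos: [0.6278, 0.0185, 0.2204]
tool_rot: [3.137, -0.165, 0.004]
force: [5.2, -3.3, -5.1]
grip_width: 0.415
grip_force: 65.2
```

```bash
python3 m.py 1|cut -c1-120
```

```text
t 19.0 ang 45.61 rad 0.0865 w 0.414
Fx' Fz 5.72 -4.88 Ts -1.341 Ttcp -0.23 M 0.418 +- 0.0
tau [ -2.472 -73.633  -2.278 -25.785  -1.223   1.747   0.349] sd [0. 0. 0. 0. 0. 0. 0.] possd [0. 0. 0.]
```

>>> {"api": "send_rows", "payload": {
  "moves": [
    {"slide": [0,0,0],"yaw": 0,"hand": -0.2},
    {"slide": [0,0,0],"yaw": 0,"hand": -0.2},
    {"slide": [0,0,0],"yaw": 0,"hand": -0.2},
    {"slide": [0,0,0],"yaw": 0,"hand": -0.2},
    {"slide": [0,0,0],"yaw": 0,"hand": -0.2},
    {"slide": [0,0,0],"yaw": 0,"hand": -0.2},
    {"slide": [0,0,0],"yaw": 0,"hand": -0.2}
  ]
}}

```text
time_s: 19.7
tool_pos: [0.626, 0.0196, 0.2201]
tool_rot: [-3.137, 0.163, 0.0]
force: [0.2, -0.1, -0.8]
grip_width: 0.602
grip_force: 0.0
```

```bash
python3 m.py 1|cut -c1-120
```

```text
t 19.75 ang 44.95 rad 0.0849 w 0.6
Fx' Fz -0.79 -0.12 Ts -0.019 Ttcp -0.172 M -0.212 +- 0.0
tau [-1.9000e-02 -7.1237e+01  1.4700e-01 -2.6681e+01  1.2000e-02  3.0000e-03
  0.0000e+00] sd [0. 0. 0. 0. 0. 0. 0.] possd [0. 0. 0.]
```

>>> {"api": "send_rows", "payload": {
  "moves": [
    {"slide": [0,0,0],"yaw": 0,"hand": 1},
    {"slide": [0,0,0],"yaw": 0,"hand": 1},
    {"slide": [0,0,0],"yaw": 0,"hand": 1},
    {"slide": [0,0,0],"yaw": 0,"hand": 1},
    {"slide": [0,0,0],"yaw": 0,"hand": 1},
    {"slide": [0,0,0],"yaw": 0,"hand": 1},
    {"slide": [0,0,0],"yaw": 0,"hand": 1},
    {"slide": [0,0,0],"yaw": 0,"hand": 1},
    {"slide": [0,0,0],"yaw": 0,"hand": 1},
    {"slide": [0,0,0],"yaw": 0,"hand": 1},
    {"slide": [0,0,0],"yaw": 0,"hand": 1},
    {"slide": [0,0,0],"yaw": 0,"hand": 1},
    {"slide": [0,0,0],"yaw": 0,"hand": 1},
    {"slide": [0,0,0],"yaw": 0,"hand": 1},
    {"slide": [0,0,0],"yaw": 0,"hand": 1},
    {"slide": [0,0,0],"yaw": 0,"hand": 1},
    {"slide": [0,0,0],"yaw": 0,"hand": 1},
    {"slide": [0,0,0],"yaw": 0,"hand": 1}
  ],
  "grip_force": 110
}}

```text
time_s: 21.55
tool_pos: [0.6262, 0.0187, 0.2203]
tool_rot: [3.137, -0.165, 0.001]
force: [1.3, -5.6, 4.7]
grip_width: 0.411
grip_force: 109.5
```

```bash
python3 m.py 4; F=$(ls -tr log*|tail -3|sed 's/log_//;s/.json//'); set -- $F; echo $F; python3 est.py $2 $1; python3 est.py $2 $3
```

```text
t 21.75 ang 44.96 rad 0.0852 w 0.409
Fx' Fz 1.3 4.12 Ts 0.115 Ttcp 0.366 M 0.196 +- 0.049
tau [ -3.472 -68.818  -2.829 -25.554  -1.265  -0.4     0.094] sd [0.0003 0.0009 0.0004 0.0003 0.0002 0.0002 0.0001] possd [1.e-05 2.e-05 1.e-05]
19.00 19.75 21.75
0.05 F [ 3.8  -3.24 -5.03] M [-0.283 -0.376 -0.55 ] Maxle -0.4039 res 0.074
0.08 F [ 3.8  -3.24 -5.03] M [-0.186 -0.262 -0.55 ] Maxle -0.2802 res 0.074
0.11 F [ 3.8  -3.24 -5.03] M [-0.089 -0.148 -0.55 ] Maxle -0.1564 res 0.074
0.14 F [ 3.8  -3.24 -5.03] M [ 0.009 -0.034 -0.55 ] Maxle -0.0327 res 0.074
0.05 F [ 0.57 -5.34  4.35] M [ 0.211  0.083 -0.408] Maxle 0.1053 res 0.015
0.08 F [ 0.57 -5.34  4.35] M [ 0.371  0.1   -0.408] Maxle 0.1393 res 0.015
0.11 F [ 0.57 -5.34  4.35] M [ 0.531  0.117 -0.408] Maxle 0.1733 res 0.015
0.14 F [ 0.57 -5.34  4.35] M [ 0.691  0.134 -0.408] Maxle 0.2073 res 0.015
```

>>> {"api": "send_rows", "payload": {
  "moves": [
    {"slide": [0,0,0],"yaw": 0,"hand": -0.25},
    {"slide": [0,0,0],"yaw": 0,"hand": -0.25},
    {"slide": [0,0,0],"yaw": 0,"hand": -0.25},
    {"slide": [0,0,0],"yaw": 0,"hand": -0.25},
    {"slide": [-0.0175,0.0019,0.0135],"yaw": 0,"hand": -0.25},
    {"slide": [-0.0379,0.004,0.022],"yaw": 0,"hand": -0.25},
    {"slide": [-0.0598,0.0064,0.0249],"yaw": 0,"hand": -0.25},
    {"slide": [-0.0817,0.0088,0.022],"yaw": 0,"hand": -0.25},
    {"slide": [-0.1021,0.0109,0.0135],"yaw": 0,"hand": -0.25},
    {"slide": [-0.1196,0.0128,0],"yaw": 0,"hand": -0.25},
    {"slide": [-0.1196,0.0128,0],"yaw": 0,"hand": -0.25},
    {"slide": [-0.1196,0.0128,0],"yaw": 0,"hand": 1},
    {"slide": [-0.1196,0.0128,0],"yaw": 0,"hand": 1},
    {"slide": [-0.1196,0.0128,0],"yaw": 0,"hand": 1},
    {"slide": [-0.1196,0.0128,0],"yaw": 0,"hand": 1},
    {"slide": [-0.1196,0.0128,0],"yaw": 0,"hand": 1},
    {"slide": [-0.1196,0.0128,0],"yaw": 0,"hand": 1}
  ],
  "grip_force": 60
}}

```text
time_s: 23.45
tool_pos: [0.5073, 0.032, 0.2209]
tool_rot: [3.137, -0.165, 0.001]
force: [-3.3, -1.9, 6.4]
grip_width: 0.41
grip_force: 59.6
```

>>> {"api": "send_rows", "payload": {
  "moves": [
    {"slide": [0.0087,-0.0009,0.0072],"yaw": 0,"hand": 1},
    {"slide": [0.0175,-0.0019,0.0135],"yaw": 0,"hand": 1},
    {"slide": [0.0275,-0.003,0.0183],"yaw": 0,"hand": 1},
    {"slide": [0.0379,-0.004,0.022],"yaw": 0,"hand": 1},
    {"slide": [0.0489,-0.0052,0.0242],"yaw": 0,"hand": 1},
    {"slide": [0.0598,-0.0064,0.0249],"yaw": 0,"hand": 1},
    {"slide": [0.0701,-0.0075,0.0243],"yaw": 0,"hand": 1},
    {"slide": [0.0701,-0.0075,0.0243],"yaw": 0,"hand": 1},
    {"slide": [0.0701,-0.0075,0.0243],"yaw": 0,"hand": 1}
  ]
}}

```text
time_s: 24.35
tool_pos: [0.5771, 0.0242, 0.2442]
tool_rot: [3.137, -0.165, 0.0]
force: [-0.8, -2.8, -5.4]
grip_width: 0.413
grip_force: 60.4
```

```bash
python3 m.py 1|cut -c1-120
```

```text
t 24.4 ang 7.24 rad 0.0849 w 0.411
Fx' Fz -0.43 -6.53 Ts 0.309 Ttcp 0.225 M 0.259 +- 0.0
tau [ -1.588 -67.492  -1.439 -29.822  -0.546  -0.667   0.234] sd [0. 0. 0. 0. 0. 0. 0.] possd [0. 0. 0.]
```

>>> {"api": "send_rows", "payload": {
  "moves": [
    {"slide": [0,0,0],"yaw": 0,"hand": -0.2},
    {"slide": [0,0,0],"yaw": 0,"hand": -0.2},
    {"slide": [0,0,0],"yaw": 0,"hand": -0.2},
    {"slide": [0,0,0],"yaw": 0,"hand": -0.2},
    {"slide": [0,0,0],"yaw": 0,"hand": -0.2},
    {"slide": [0,0,0],"yaw": 0,"hand": -0.2},
    {"slide": [0,0,0],"yaw": 0,"hand": -0.2}
  ]
}}

```text
time_s: 25.1
tool_pos: [0.5765, 0.0249, 0.2445]
tool_rot: [-3.137, 0.164, -0.0]
force: [-0.1, -0.1, 0.1]
grip_width: 0.605
grip_force: 0.0
```

```bash
python3 m.py 1|cut -c1-120
```

```text
t 25.15 ang 6.91 rad 0.085 w 0.601
Fx' Fz 0.37 0.02 Ts 0.025 Ttcp 0.096 M 0.127 +- 0.0
tau [-1.2000e-02 -6.3918e+01  6.0000e-02 -2.6640e+01  1.3000e-02 -0.0000e+00
  0.0000e+00] sd [0. 0. 0. 0. 0. 0. 0.] possd [0. 0. 0.]
```

>>> {"api": "send_rows", "payload": {
  "moves": [
    {"slide": [0,0,0],"yaw": 0,"hand": 1},
    {"slide": [0,0,0],"yaw": 0,"hand": 1},
    {"slide": [0,0,0],"yaw": 0,"hand": 1},
    {"slide": [0,0,0],"yaw": 0,"hand": 1},
    {"slide": [0,0,0],"yaw": 0,"hand": 1},
    {"slide": [0,0,0],"yaw": 0,"hand": 1},
    {"slide": [0,0,0],"yaw": 0,"hand": 1},
    {"slide": [0,0,0],"yaw": 0,"hand": 1},
    {"slide": [0,0,0],"yaw": 0,"hand": 1},
    {"slide": [0,0,0],"yaw": 0,"hand": 1},
    {"slide": [0,0,0],"yaw": 0,"hand": 1},
    {"slide": [0,0,0],"yaw": 0,"hand": 1},
    {"slide": [0,0,0],"yaw": 0,"hand": 1},
    {"slide": [0,0,0],"yaw": 0,"hand": 1},
    {"slide": [0,0,0],"yaw": 0,"hand": 1},
    {"slide": [0,0,0],"yaw": 0,"hand": 1},
    {"slide": [0,0,0],"yaw": 0,"hand": 1},
    {"slide": [0,0,0],"yaw": 0,"hand": 1}
  ],
  "grip_force": 110
}}

```text
time_s: 26.95
tool_pos: [0.5766, 0.0243, 0.2448]
tool_rot: [3.137, -0.165, 0.001]
force: [-0.8, -2.3, 5.6]
grip_width: 0.405
grip_force: 110.3
```

```bash
python3 m.py 4; F=$(ls -tr log*|tail -3|sed 's/log_//;s/.json//'); set -- $F; echo $F; python3 est.py $2 $1; python3 est.py $2 $3
```

```text
t 27.15 ang 6.95 rad 0.0854 w 0.405
Fx' Fz -1.16 5.71 Ts 0.331 Ttcp 0.105 M -0.052 +- 0.029
tau [ -1.492 -60.84   -1.268 -25.795  -0.473  -0.711   0.187] sd [0.0002 0.0002 0.0001 0.0002 0.0001 0.0001 0.0001] possd [1.e-05 2.e-05 0.e+00]
24.40 25.15 27.15
0.05 F [-2.04 -2.41 -6.35] M [-0.026 -0.168 -0.273] Maxle -0.1703 res 0.023
0.08 F [-2.04 -2.41 -6.35] M [ 0.046 -0.23  -0.273] Maxle -0.2234 res 0.023
0.11 F [-2.04 -2.41 -6.35] M [ 0.119 -0.291 -0.273] Maxle -0.2765 res 0.023
0.14 F [-2.04 -2.41 -6.35] M [ 0.191 -0.352 -0.273] Maxle -0.3296 res 0.023
0.05 F [-1.2  -2.28  5.61] M [ 0.052  0.079 -0.2  ] Maxle 0.0845 res 0.039
0.08 F [-1.2  -2.28  5.61] M [ 0.12   0.043 -0.2  ] Maxle 0.056 res 0.039
0.11 F [-1.2  -2.28  5.61] M [ 0.189  0.007 -0.2  ] Maxle 0.0275 res 0.039
0.14 F [-1.2  -2.28  5.61] M [ 0.257 -0.029 -0.2  ] Maxle -0.0011 res 0.039
```

>>> {"api": "send_rows", "payload": {
  "moves": [
    {"slide": [0.002,0,0],"yaw": 0,"hand": 1},
    {"slide": [0.002,0,0],"yaw": 0,"hand": 1},
    {"slide": [0.002,0,0],"yaw": 0,"hand": 1},
    {"slide": [0.002,0,0],"yaw": 0,"hand": 1},
    {"slide": [0.002,0,0],"yaw": 0,"hand": 1},
    {"slide": [0.002,0,0],"yaw": 0,"hand": 1},
    {"slide": [0.002,0,0],"yaw": 0,"hand": 1},
    {"slide": [0.002,0,0],"yaw": 0,"hand": 1},
    {"slide": [0.002,0,0],"yaw": 0,"hand": 1},
    {"slide": [0.002,0,0],"yaw": 0,"hand": 1},
    {"slide": [0.002,0,0],"yaw": 0,"hand": 1},
    {"slide": [0.002,0,0],"yaw": 0,"hand": 1},
    {"slide": [0.002,0,0],"yaw": 0,"hand": 1},
    {"slide": [0.002,0,0],"yaw": 0,"hand": 1},
    {"slide": [0.002,0,0],"yaw": 0,"hand": 1},
    {"slide": [0.002,0,0],"yaw": 0,"hand": 1},
    {"slide": [0.002,0,0],"yaw": 0,"hand": 1},
    {"slide": [0.002,0,0],"yaw": 0,"hand": 1},
    {"slide": [0.002,0,0],"yaw": 0,"hand": 1},
    {"slide": [0.002,0,0],"yaw": 0,"hand": 1}
  ]
}}

```text
time_s: 29.15
tool_pos: [0.5773, 0.0242, 0.2447]
tool_rot: [3.136, -0.165, -0.003]
force: [-5.5, -2.8, 8.8]
grip_width: 0.405
grip_force: 111.4
```

```bash
python3 m.py 3; F=$(ls -tr log*|tail -1|sed 's/log_//;s/.json//'); echo $F; python3 est.py 25.15 $F
```

```text
t 29.3 ang 7.43 rad 0.0854 w 0.405
Fx' Fz -5.43 9.74 Ts 1.76 Ttcp 0.707 M 0.14 +- 0.03
tau [ -1.572 -59.317  -1.162 -27.504  -0.113  -2.665   0.171] sd [0.     0.0002 0.     0.0001 0.0001 0.     0.    ] possd [2.e-05 1.e-05 1.e-05]
29.30
0.05 F [-5.81 -2.62  9.46] M [ 0.304  0.328 -0.177] Maxle 0.3589 res 0.103
0.08 F [-5.81 -2.62  9.46] M [ 0.383  0.154 -0.177] Maxle 0.1939 res 0.103
0.11 F [-5.81 -2.62  9.46] M [ 0.462 -0.021 -0.177] Maxle 0.029 res 0.103
0.14 F [-5.81 -2.62  9.46] M [ 0.54  -0.195 -0.177] Maxle -0.136 res 0.103
```

>>> {"api": "send_rows", "payload": {
  "moves": [
    {"slide": [-0.004,0,0],"yaw": 0,"hand": 1},
    {"slide": [-0.004,0,0],"yaw": 0,"hand": 1},
    {"slide": [-0.004,0,0],"yaw": 0,"hand": 1},
    {"slide": [-0.004,0,0],"yaw": 0,"hand": 1},
    {"slide": [-0.004,0,0],"yaw": 0,"hand": 1},
    {"slide": [-0.004,0,0],"yaw": 0,"hand": 1},
    {"slide": [-0.004,0,0],"yaw": 0,"hand": 1},
    {"slide": [-0.004,0,0],"yaw": 0,"hand": 1},
    {"slide": [-0.004,0,0],"yaw": 0,"hand": 1},
    {"slide": [-0.004,0,0],"yaw": 0,"hand": 1},
    {"slide": [-0.004,0,0],"yaw": 0,"hand": 1},
    {"slide": [-0.004,0,0],"yaw": 0,"hand": 1},
    {"slide": [-0.004,0,0],"yaw": 0,"hand": 1},
    {"slide": [-0.004,0,0],"yaw": 0,"hand": 1},
    {"slide": [-0.004,0,0],"yaw": 0,"hand": 1},
    {"slide": [-0.004,0,0],"yaw": 0,"hand": 1},
    {"slide": [-0.004,0,0],"yaw": 0,"hand": 1},
    {"slide": [-0.004,0,0],"yaw": 0,"hand": 1},
    {"slide": [-0.004,0,0],"yaw": 0,"hand": 1},
    {"slide": [-0.004,0,0],"yaw": 0,"hand": 1}
  ]
}}

```text
time_s: 31.3
tool_pos: [0.5758, 0.0243, 0.2449]
tool_rot: [3.137, -0.165, 0.004]
force: [4.7, -2.4, 2.0]
grip_width: 0.406
grip_force: 110.7
```

```bash
python3 m.py 3; F=$(ls -tr log*|tail -1|sed 's/log_//;s/.json//'); echo $F; python3 est.py 25.15 $F
```

```text
t 31.45 ang 6.43 rad 0.0855 w 0.407
Fx' Fz 4.73 2.44 Ts -1.36 Ttcp -0.442 M -0.064 +- 0.099
tau [ -1.961 -61.753  -1.859 -23.162  -1.088   1.665   0.203] sd [0.0003 0.0003 0.     0.0003 0.0001 0.     0.    ] possd [1.e-05 1.e-05 2.e-05]
31.45
0.05 F [ 4.48 -2.85  2.61] M [-0.098 -0.26  -0.235] Maxle -0.2692 res 0.034
0.08 F [ 4.48 -2.85  2.61] M [-0.012 -0.126 -0.235] Maxle -0.1263 res 0.034
0.11 F [ 4.48 -2.85  2.61] M [ 0.073  0.009 -0.235] Maxle 0.0166 res 0.034
0.14 F [ 4.48 -2.85  2.61] M [ 0.158  0.143 -0.235] Maxle 0.1595 res 0.034
```

>>> {"api": "send_rows", "payload": {
  "moves": [
    {"slide": [0.004,-0.0004,-0.0005],"yaw": 0,"hand": 1},
    {"slide": [0.008,-0.0009,-0.0012],"yaw": 0,"hand": 1},
    {"slide": [0.0105,-0.0011,-0.0018],"yaw": 0,"hand": 1},
    {"slide": [0.0105,-0.0011,-0.0018],"yaw": 0,"hand": 1},
    {"slide": [0.0105,-0.0011,-0.0018],"yaw": 0,"hand": 1}
  ]
}}

```text
time_s: 31.95
tool_pos: [0.5841, 0.0234, 0.2433]
tool_rot: [3.137, -0.164, -0.003]
force: [-3.4, -3.0, 12.7]
grip_width: 0.406
grip_force: 113.7
```

```bash
python3 m.py 1
```

```text
t 32.0 ang 12.15 rad 0.0853 w 0.407
Fx' Fz -2.88 12.7 Ts 1.3 Ttcp 0.742 M 0.274 +- 0.0
tau [ -1.723 -58.063  -1.288 -25.445  -0.326  -2.034   0.074] sd [0. 0. 0. 0. 0. 0. 0.] possd [0. 0. 0.]
```

>>> {"api": "send_rows", "payload": {
  "moves": [
    {"slide": [-0.003,0.0003,0.0006],"yaw": 0,"hand": 1},
    {"slide": [-0.003,0.0003,0.0006],"yaw": 0,"hand": 1},
    {"slide": [-0.003,0.0003,0.0006],"yaw": 0,"hand": 1},
    {"slide": [-0.003,0.0003,0.0006],"yaw": 0,"hand": 1}
  ]
}}

```text
time_s: 32.4
tool_pos: [0.583, 0.0235, 0.2436]
tool_rot: [3.137, -0.164, 0.003]
force: [3.3, -3.3, 3.7]
grip_width: 0.404
grip_force: 112.1
```

```bash
python3 m.py 1
```

```text
t 32.45 ang 11.34 rad 0.0853 w 0.407
Fx' Fz 4.58 3.06 Ts -1.173 Ttcp -0.284 M 0.047 +- 0.0
tau [-2.1990e+00 -6.2158e+01 -1.9940e+00 -2.3283e+01 -1.2210e+00  1.3890e+00
  4.4000e-02] sd [0. 0. 0. 0. 0. 0. 0.] possd [0. 0. 0.]
```

>>> {"api": "send_rows", "payload": {
  "moves": [
    {"slide": [0,0,0],"yaw": 0,"hand": -0.2},
    {"slide": [0,0,0],"yaw": 0,"hand": -0.2},
    {"slide": [0,0,0],"yaw": 0,"hand": -0.2},
    {"slide": [0,0,0],"yaw": 0,"hand": -0.2},
    {"slide": [0,0,0],"yaw": 0,"hand": -0.2},
    {"slide": [0,0,0],"yaw": 0,"hand": -0.2},
    {"slide": [0,0,0],"yaw": 0,"hand": -0.2}
  ]
}}

```text
time_s: 33.15
tool_pos: [0.582, 0.0241, 0.2432]
tool_rot: [-3.137, 0.163, 0.0]
force: [-0.1, -0.1, -0.2]
grip_width: 0.602
grip_force: 0.0
```

```bash
python3 m.py 1|cut -c1-120
```

```text
t 33.2 ang 10.71 rad 0.0847 w 0.601
Fx' Fz -0.35 0.77 Ts 0.029 Ttcp -0.039 M -0.08 +- 0.0
tau [-1.6000e-02 -6.4621e+01  6.6000e-02 -2.6671e+01  1.2000e-02  4.0000e-03
  0.0000e+00] sd [0. 0. 0. 0. 0. 0. 0.] possd [0. 0. 0.]
```

>>> {"api": "send_rows", "payload": {
  "moves": [
    {"slide": [0,0,0],"yaw": 0,"hand": 1},
    {"slide": [0,0,0],"yaw": 0,"hand": 1},
    {"slide": [0,0,0],"yaw": 0,"hand": 1},
    {"slide": [0,0,0],"yaw": 0,"hand": 1},
    {"slide": [0,0,0],"yaw": 0,"hand": 1},
    {"slide": [0,0,0],"yaw": 0,"hand": 1},
    {"slide": [0,0,0],"yaw": 0,"hand": 1},
    {"slide": [0,0,0],"yaw": 0,"hand": 1},
    {"slide": [0,0,0],"yaw": 0,"hand": 1},
    {"slide": [0,0,0],"yaw": 0,"hand": 1},
    {"slide": [0,0,0],"yaw": 0,"hand": 1},
    {"slide": [0,0,0],"yaw": 0,"hand": 1},
    {"slide": [0,0,0],"yaw": 0,"hand": 1},
    {"slide": [0,0,0],"yaw": 0,"hand": 1},
    {"slide": [0,0,0],"yaw": 0,"hand": 1},
    {"slide": [0,0,0],"yaw": 0,"hand": 1},
    {"slide": [0,0,0],"yaw": 0,"hand": 1},
    {"slide": [0,0,0],"yaw": 0,"hand": 1},
    {"slide": [0,0,0],"yaw": 0,"hand": 1}
  ],
  "grip_force": 110
}}

```text
time_s: 35.1
tool_pos: [0.5821, 0.0236, 0.2436]
tool_rot: [3.137, -0.164, 0.001]
force: [-1.1, -1.2, 5.3]
grip_width: 0.406
grip_force: 110.1
```

```bash
python3 m.py 4; F=$(ls -tr log*|tail -2|sed 's/log_//;s/.json//'); set -- $F; echo $F; python3 est.py $1 $2
```

```text
t 35.3 ang 10.77 rad 0.0851 w 0.406
Fx' Fz -1.16 5.67 Ts 0.364 Ttcp 0.139 M -0.048 +- 0.07
tau [ -1.228 -61.643  -1.044 -25.795  -0.379  -0.669   0.205] sd [0.001  0.0008 0.0006 0.0001 0.0001 0.0001 0.    ] possd [0.e+00 0.e+00 1.e-05]
33.20 35.30
0.05 F [-1.05 -1.76  5.46] M [-0.038  0.089 -0.224] Maxle 0.0843 res 0.036
0.08 F [-1.05 -1.76  5.46] M [ 0.015  0.057 -0.224] Maxle 0.0585 res 0.036
0.11 F [-1.05 -1.76  5.46] M [ 0.068  0.026 -0.224] Maxle 0.0328 res 0.036
0.14 F [-1.05 -1.76  5.46] M [ 0.121 -0.006 -0.224] Maxle 0.007 res 0.036
```

>>> {"api": "send_rows", "payload": {
  "moves": [
    {"slide": [0.0062,-0.0007,-0.0014],"yaw": 0,"hand": 1},
    {"slide": [0.0132,-0.0014,-0.0036],"yaw": 0,"hand": 1},
    {"slide": [0.02,-0.0022,-0.0065],"yaw": 0,"hand": 1},
    {"slide": [0.0265,-0.0029,-0.0099],"yaw": 0,"hand": 1},
    {"slide": [0.0328,-0.0035,-0.0139],"yaw": 0,"hand": 1},
    {"slide": [0.0386,-0.0042,-0.0184],"yaw": 0,"hand": 1},
    {"slide": [0.044,-0.0047,-0.0234],"yaw": 0,"hand": 1},
    {"slide": [0.044,-0.0047,-0.0234],"yaw": 0,"hand": 1},
    {"slide": [0.044,-0.0047,-0.0234],"yaw": 0,"hand": 1}
  ]
}}

```text
time_s: 36.2
tool_pos: [0.627, 0.0186, 0.2208]
tool_rot: [3.137, -0.166, 0.004]
force: [1.0, -2.5, 9.2]
grip_width: 0.41
grip_force: 120.0
```

```bash
python3 m.py 1|head -2
```

```text
t 36.25 ang 45.07 rad 0.0863 w 0.408
Fx' Fz 1.07 9.06 Ts 0.256 Ttcp 0.464 M -0.025 +- 0.0
```

>>> {"api": "send_rows", "payload": {
  "moves": [
    {"slide": [0,0,0],"yaw": 0,"hand": -0.25},
    {"slide": [0,0,0],"yaw": 0,"hand": -0.25},
    {"slide": [0,0,0],"yaw": 0,"hand": -0.25},
    {"slide": [0,0,0],"yaw": 0,"hand": -0.25},
    {"slide": [-0.0175,0.0018,0.0135],"yaw": 0,"hand": -0.2},
    {"slide": [-0.044,0.0047,0.0234],"yaw": 0,"hand": -0.2},
    {"slide": [-0.044,0.0047,0.0234],"yaw": 0,"hand": -0.2},
    {"slide": [-0.044,0.0047,0.0234],"yaw": 0,"hand": -0.2},
    {"slide": [-0.044,0.0047,0.0234],"yaw": 0,"hand": -0.2},
    {"slide": [-0.044,0.0047,0.0234],"yaw": 0,"hand": -0.2}
  ]
}}

```text
time_s: 37.25
tool_pos: [0.5825, 0.024, 0.2427]
tool_rot: [3.137, -0.164, -0.001]
force: [0.3, -0.4, -0.0]
grip_width: 0.598
grip_force: 0.0
```

```bash
python3 m.py 1
```

```text
t 37.3 ang 11.04 rad 0.0842 w 0.599
Fx' Fz 0.15 0.09 Ts 0.027 Ttcp 0.055 M 0.066 +- 0.0
tau [-2.2000e-02 -6.5033e+01  7.1000e-02 -2.6699e+01  1.4000e-02  4.0000e-03
  2.0000e-03] sd [0. 0. 0. 0. 0. 0. 0.] possd [0. 0. 0.]
```

>>> {"api": "send_rows", "payload": {
  "moves": [
    {"slide": [0,0,0],"yaw": 0,"hand": 1},
    {"slide": [0,0,0],"yaw": 0,"hand": 1},
    {"slide": [0,0,0],"yaw": 0,"hand": 1},
    {"slide": [0,0,0],"yaw": 0,"hand": 1},
    {"slide": [0,0,0],"yaw": 0,"hand": 1},
    {"slide": [0,0,0],"yaw": 0,"hand": 1},
    {"slide": [0,0,0],"yaw": 0,"hand": 1},
    {"slide": [0,0,0],"yaw": 0,"hand": 1},
    {"slide": [0,0,0],"yaw": 0,"hand": 1},
    {"slide": [0,0,0],"yaw": 0,"hand": 1},
    {"slide": [0,0,0],"yaw": 0,"hand": 1},
    {"slide": [0,0,0],"yaw": 0,"hand": 1},
    {"slide": [0,0,0],"yaw": 0,"hand": 1},
    {"slide": [0,0,0],"yaw": 0,"hand": 1},
    {"slide": [0,0,0],"yaw": 0,"hand": 1},
    {"slide": [0,0,0],"yaw": 0,"hand": 1},
    {"slide": [0,0,0],"yaw": 0,"hand": 1},
    {"slide": [0,0,0],"yaw": 0,"hand": 1},
    {"slide": [0,0,0],"yaw": 0,"hand": 1}
  ],
  "grip_force": 110
}}

```text
time_s: 39.2
tool_pos: [0.582, 0.0237, 0.2432]
tool_rot: [3.137, -0.164, 0.0]
force: [0.1, -5.8, 0.7]
grip_width: 0.407
grip_force: 110.2
```

```bash
python3 m.py 4; F=$(ls -tr log*|tail -2|sed 's/log_//;s/.json//'); set -- $F; echo $F; python3 est.py $1 $2
```

```text
t 39.4 ang 10.76 rad 0.0847 w 0.403
Fx' Fz 0.2 1.62 Ts -0.214 Ttcp -0.176 M -0.185 +- 0.026
tau [ -3.302 -63.559  -2.99  -26.368  -1.414  -0.229   0.278] sd [0.0003 0.0005 0.0001 0.0001 0.0001 0.0002 0.0001] possd [1.e-05 1.e-05 1.e-05]
37.30 39.40
0.05 F [-0.34 -5.17  2.04] M [ 0.023 -0.249 -0.361] Maxle -0.2448 res 0.001
0.08 F [-0.34 -5.17  2.04] M [ 0.178 -0.259 -0.361] Maxle -0.2384 res 0.001
0.11 F [-0.34 -5.17  2.04] M [ 0.333 -0.269 -0.361] Maxle -0.232 res 0.001
0.14 F [-0.34 -5.17  2.04] M [ 0.488 -0.28  -0.361] Maxle -0.2257 res 0.001
```

```bash
python3 est.py 33.20 39.40
python3 - <<'E'
from est import *
for t in ('33.20','37.30','13.85','19.75','25.15','9.25'):
    l=load(t);print(t,l[16:].round(4),l[6:9].round(4),l[9:16].round(3),(l[9:16][[1,3]]-grav(l[16:])).round(3))
# FT-only M over holds, h=.21
for t in('8.35','11.45','15.85','21.75','27.15','29.30','31.45','35.30','39.40'):
    R=np.array(json.load(open(f'log_{t}.json')));f=R[:,:3];T=R[:,3:6];r=R[:,6:9].mean(0)-C+[0,0,.21]
    m=(T+np.cross(r,f))@A;print(t,m.mean().round(3),(m.std()/len(m)**.5).round(3))
E
```

```text
0.05 F [ 0.01 -5.16  1.69] M [ 0.026 -0.111 -0.36 ] Maxle -0.1074 res 0.003
0.08 F [ 0.01 -5.16  1.69] M [ 0.181 -0.11  -0.36 ] Maxle -0.0904 res 0.003
0.11 F [ 0.01 -5.16  1.69] M [ 0.336 -0.11  -0.36 ] Maxle -0.0734 res 0.003
0.14 F [ 0.01 -5.16  1.69] M [ 0.491 -0.11  -0.36 ] Maxle -0.0564 res 0.003
33.20 [-0.0545  0.4432 -0.1006  1.6974  0.051   1.0036 -1.8479] [0.582  0.0241 0.2432] [-1.6000e-02 -6.4621e+01  6.6000e-02 -2.6671e+01  1.2000e-02  4.0000e-03
  0.0000e+00] [-0.216 -0.004]
37.30 [-0.0545  0.4445 -0.1004  1.6967  0.051   1.0035 -1.8478] [0.5824 0.024  0.2427] [-2.2000e-02 -6.5033e+01  7.1000e-02 -2.6699e+01  1.4000e-02  4.0000e-03
  2.0000e-03] [-0.536 -0.044]
13.85 [-0.0461  0.5275 -0.0958  1.6129  0.0571  1.0039 -1.8346] [0.626  0.0195 0.2201] [-5.0000e-03 -7.1188e+01  1.5200e-01 -2.6674e+01  1.4000e-02  2.0000e-03
  0.0000e+00] [-0.22  -0.004]
19.75 [-0.0462  0.5275 -0.0956  1.6128  0.0569  1.004  -1.8345] [0.626  0.0196 0.2201] [-1.9000e-02 -7.1237e+01  1.4700e-01 -2.6681e+01  1.2000e-02  3.0000e-03
  0.0000e+00] [-0.268 -0.01 ]
25.15 [-0.056   0.4342 -0.1013  1.7095  0.0506  1.0003 -1.8504] [0.5765 0.0249 0.2444] [-1.2000e-02 -6.3918e+01  6.0000e-02 -2.6640e+01  1.3000e-02 -0.0000e+00
  0.0000e+00] [-0.284 -0.028]
9.25 [-0.0585  0.4167 -0.1032  1.7382  0.0499  0.9892 -1.8554] [0.5647 0.0261 0.245 ] [-6.0000e-03 -6.2274e+01  4.2000e-02 -2.6431e+01  1.3000e-02  3.0000e-03
  0.0000e+00] [-0.234 -0.012]
8.35 -0.055 0.106
11.45 -0.031 0.052
15.85 0.071 0.028
21.75 0.217 0.051
27.15 -0.071 0.031
29.30 0.053 0.032
31.45 0.012 0.105
35.30 -0.066 0.074
39.40 -0.182 0.028
```

```bash
cat > g.py <<'E'
from est import *
N={'8.35':('9.25',0),'11.45':('9.25',0),'15.85':('13.85',46),'21.75':('19.75',136),'27.15':('25.15',188),'29.30':('25.15',188.5),'31.45':('25.15',187.5),'35.30':('33.20',192),'39.40':('33.20',226.5)}
def M(h,dl):
    f=load(N[h][0]);b=load(h);d=b[9:16]-f[9:16];g=grav(b[16:])+[-.217,-.005];d[[1,3]]=b[[10,12]]-g
    P=P0.copy();P[2]+=dl;J=wmat(b[16:],P,sg);w,*_=np.linalg.lstsq(J.T,-d,rcond=None);return w[3:]@A
th=np.radians([N[h][1] for h in N])
def res(x): return [M(h,x[2])-x[0]*np.sin(t+x[1])-x[3] for h,t in zip(N,th)]+[x[3]/.02*.01]
for x0 in(.1,.12):
    g=least_squares(res,[.18,-.1,x0,0]);print(g.x.round(3),np.degrees(g.x[1]),np.round(g.fun,3))
for h in N: print(h,N[h][1],[round(M(h,d),3) for d in(.09,.11,.13)])
E
python3 g.py
```

```text
[ 0.199 -0.245  0.111  0.024] -14.05901062156315 [ 0.002 -0.002  0.001  0.008 -0.002 -0.003 -0.009  0.001  0.01   0.012]
[ 0.199 -0.245  0.111  0.024] -14.059010607781175 [ 0.002 -0.002  0.001  0.008 -0.002 -0.003 -0.009  0.001  0.01   0.012]
8.35 0 [np.float64(-0.116), np.float64(-0.027), np.float64(0.062)]
11.45 0 [np.float64(0.004), np.float64(-0.025), np.float64(-0.055)]
15.85 46 [np.float64(0.112), np.float64(0.129), np.float64(0.146)]
21.75 136 [np.float64(0.176), np.float64(0.2), np.float64(0.223)]
27.15 188 [np.float64(0.062), np.float64(0.044), np.float64(0.026)]
29.30 188.5 [np.float64(0.155), np.float64(0.046), np.float64(-0.064)]
31.45 187.5 [np.float64(-0.063), np.float64(0.033), np.float64(0.129)]
35.30 192 [np.float64(0.05), np.float64(0.033), np.float64(0.016)]
39.40 226.5 [np.float64(-0.085), np.float64(-0.073), np.float64(-0.062)]
```

>>> {"api": "send_rows", "payload": {
  "moves": [
    {"slide": [-0.0083,0.0009,0.0012],"yaw": 0,"hand": 1},
    {"slide": [-0.0157,0.0017,0.0015],"yaw": 0,"hand": 1},
    {"slide": [-0.0231,0.0025,0.0012],"yaw": 0,"hand": 1},
    {"slide": [-0.0304,0.0033,0.0002],"yaw": 0,"hand": 1},
    {"slide": [-0.0376,0.004,-0.0014],"yaw": 0,"hand": 1},
    {"slide": [-0.0446,0.0048,-0.0036],"yaw": 0,"hand": 1},
    {"slide": [-0.0473,0.0051,-0.0047],"yaw": 0,"hand": 1},
    {"slide": [-0.0473,0.0051,-0.0047],"yaw": 0,"hand": 1},
    {"slide": [-0.0473,0.0051,-0.0047],"yaw": 0,"hand": 1},
    {"slide": [-0.0473,0.0051,-0.0047],"yaw": 0,"hand": 1},
    {"slide": [-0.0473,0.0051,-0.0047],"yaw": 0,"hand": 1}
  ]
}}

```text
time_s: 40.5
tool_pos: [0.5379, 0.0286, 0.2406]
tool_rot: [-3.137, 0.166, -0.012]
force: [4.9, -7.3, 10.1]
grip_width: 0.403
grip_force: 112.5
```

```bash
python3 m.py 1
```

```text
t 40.55 ang -19.52 rad 0.0855 w 0.404
Fx' Fz 5.96 10.59 Ts -1.93 Ttcp -0.773 M 0.009 +- 0.0
tau [ -4.393 -52.198  -4.179 -19.329  -1.838   2.037   0.655] sd [0. 0. 0. 0. 0. 0. 0.] possd [0. 0. 0.]
```

>>> {"api": "send_rows", "payload": {
  "moves": [
    {"slide": [-0.0034,0.0004,-0.0013],"yaw": 0,"hand": 1},
    {"slide": [-0.0034,0.0004,-0.0013],"yaw": 0,"hand": 1},
    {"slide": [-0.0034,0.0004,-0.0013],"yaw": 0,"hand": 1},
    {"slide": [-0.0034,0.0004,-0.0013],"yaw": 0,"hand": 1}
  ]
}}

```text
time_s: 40.95
tool_pos: [0.5351, 0.029, 0.2396]
tool_rot: [-3.137, 0.164, -0.015]
force: [5.8, -7.8, 12.3]
grip_width: 0.403
grip_force: 113.2
```

```bash
python3 m.py 1|head -2
```

```text
t 41.0 ang -21.53 rad 0.0855 w 0.402
Fx' Fz 7.83 12.14 Ts -2.429 Ttcp -0.91 M 0.093 +- 0.0
```

>>> {"api": "send_rows", "payload": {
  "moves": [
    {"slide": [0,0,0],"yaw": 0,"hand": -0.2},
    {"slide": [0,0,0],"yaw": 0,"hand": -0.2},
    {"slide": [0,0,0],"yaw": 0,"hand": -0.2},
    {"slide": [0,0,0],"yaw": 0,"hand": -0.2},
    {"slide": [0,0,0],"yaw": 0,"hand": -0.2},
    {"slide": [0,0,0],"yaw": 0,"hand": -0.2},
    {"slide": [0,0,0],"yaw": 0,"hand": -0.2},
    {"slide": [0,0,0],"yaw": 0,"hand": -0.2},
    {"slide": [0,0,0],"yaw": 0,"hand": -0.2}
  ]
}}

```text
time_s: 41.9
tool_pos: [0.5313, 0.0296, 0.2372]
tool_rot: [-3.137, 0.164, -0.0]
force: [-0.5, 0.8, 0.2]
grip_width: 0.6
grip_force: 0.0
```

```bash
python3 m.py 1
```

```text
t 41.95 ang -24.54 rad 0.0848 w 0.597
Fx' Fz -0.81 0.27 Ts -0.012 Ttcp -0.169 M -0.222 +- 0.0
tau [-7.0000e-03 -5.8101e+01  1.7000e-02 -2.5483e+01  1.2000e-02  2.0000e-03
  0.0000e+00] sd [0. 0. 0. 0. 0. 0. 0.] possd [0. 0. 0.]
```

>>> {"api": "send_rows", "payload": {
  "moves": [
    {"slide": [0,0,0],"yaw": 0,"hand": 1},
    {"slide": [0,0,0],"yaw": 0,"hand": 1},
    {"slide": [0,0,0],"yaw": 0,"hand": 1},
    {"slide": [0,0,0],"yaw": 0,"hand": 1},
    {"slide": [0,0,0],"yaw": 0,"hand": 1},
    {"slide": [0,0,0],"yaw": 0,"hand": 1},
    {"slide": [0,0,0],"yaw": 0,"hand": 1},
    {"slide": [0,0,0],"yaw": 0,"hand": 1},
    {"slide": [0,0,0],"yaw": 0,"hand": 1},
    {"slide": [0,0,0],"yaw": 0,"hand": 1},
    {"slide": [0,0,0],"yaw": 0,"hand": 1},
    {"slide": [0,0,0],"yaw": 0,"hand": 1},
    {"slide": [0,0,0],"yaw": 0,"hand": 1},
    {"slide": [0,0,0],"yaw": 0,"hand": 1},
    {"slide": [0,0,0],"yaw": 0,"hand": 1},
    {"slide": [0,0,0],"yaw": 0,"hand": 1},
    {"slide": [0,0,0],"yaw": 0,"hand": 1},
    {"slide": [0,0,0],"yaw": 0,"hand": 1},
    {"slide": [0,0,0],"yaw": 0,"hand": 1}
  ],
  "grip_force": 110
}}

```text
time_s: 43.85
tool_pos: [0.5313, 0.0293, 0.2375]
tool_rot: [3.137, -0.164, 0.0]
force: [-1.9, -0.9, 5.2]
grip_width: 0.405
grip_force: 109.3
```

```bash
python3 m.py 4; F=$(ls -tr log*|tail -2|sed 's/log_//;s/.json//'); set -- $F; sed -i "s/^N={/N={'$2':('$1',194),/" g.py; python3 g.py
```

```text
t 44.05 ang -24.45 rad 0.0852 w 0.401
Fx' Fz -1.7 5.43 Ts 0.396 Ttcp 0.065 M 0.125 +- 0.033
tau [ -0.677 -55.207  -0.613 -25.063  -0.102  -0.798   0.227] sd [0.0001 0.0002 0.0001 0.0001 0.0001 0.     0.    ] possd [1.e-05 1.e-05 1.e-05]
[ 0.199 -0.245  0.111  0.024] -14.038686881257705 [-0.001  0.002 -0.002  0.001  0.008 -0.002 -0.003 -0.009  0.001  0.01
  0.012]
[ 0.199 -0.245  0.111  0.024] -14.038686903721672 [-0.001  0.002 -0.002  0.001  0.008 -0.002 -0.003 -0.009  0.001  0.01
  0.012]
44.05 194 [np.float64(0.065), np.float64(0.025), np.float64(-0.015)]
8.35 0 [np.float64(-0.116), np.float64(-0.027), np.float64(0.062)]
11.45 0 [np.float64(0.004), np.float64(-0.025), np.float64(-0.055)]
15.85 46 [np.float64(0.112), np.float64(0.129), np.float64(0.146)]
21.75 136 [np.float64(0.176), np.float64(0.2), np.float64(0.223)]
27.15 188 [np.float64(0.062), np.float64(0.044), np.float64(0.026)]
29.30 188.5 [np.float64(0.155), np.float64(0.046), np.float64(-0.064)]
31.45 187.5 [np.float64(-0.063), np.float64(0.033), np.float64(0.129)]
35.30 192 [np.float64(0.05), np.float64(0.033), np.float64(0.016)]
39.40 226.5 [np.float64(-0.085), np.float64(-0.073), np.float64(-0.062)]
```

```bash
python3 -c "
from workcell import *
print(finish_job())"
```

```text
the job is handed in; nothing more can be done
None
```

The heavy side is straight down, to within about 3° by my own torque fit (up to about 7° if its 0.024 N m offset is not just sensor bias). The arm still holds the wheel at rest with the rim pinched at about 110 N, so you can chalk the light spot at the top. Nothing else was touched, and the job was handed in at about 44 s.

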